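Join the articulator and make up the case

TASK

Make up this dental case: lay the loose upper half of the articulator on the lower half so that the hinge knuckles line up, find the hinge pin under one of the three tub lids, and push it through the knuckles from either side until its handle is up against the hinge. Put every loose quadrant cast on the floor of the blue case pan, right way up, leave all three tubs with their lids properly on, and do not disturb anything else on the bench.

Things in the scene. Friction and masses are not known exactly. Their poses are not given: they have to be found in the camera images.
- lower: lower half of the articulator, fixed to the bench: steel bench plate 146 by 100 mm with a stone cast, and at its +x end two hinge posts 104 mm high with an open-topped saddle between them. Origin: underside of the plate, below the middle of the cast; x points to the hinge, y along the hinge axis, z up
- hinge (a point): centre of the hinge axis, axes as the lower half, 62 mm along its x and 90 mm above its origin. The posts stand 20.5 to 32 mm either side along y, each with an 11.4 mm round hole along y on the axis. The saddle between them, with flared lips, takes the upper knuckle from above with 0.8 mm to spare fore and aft and 2.5 mm at each end
- upper: loose upper half, 350 g: stone cast 60 by 60 by 26 mm, 48 mm round plaster and plate to 40 mm high, then an aluminium spine bar along x, 14 mm wide, x from -31 to +71 mm, from 40 to 64 mm high, with the knuckle at its +x end. It starts standing on its cast. Origin: under the cast's centre; x to the knuckle, z up. Seated, it stays by itself, origin 54 mm above the lower half's, same axes
- knuckle (a point): centre of the upper half's knuckle, 62 mm along x and 36 mm above its origin: a block 22 mm square and 36 mm wide (along y) with an 11.4 mm round hole along y. In line when it coincides with the hinge point
- spine (a point): grip point on the spine bar near the upper half's centre of mass, 8 mm along x and 58 mm above its origin; 14 mm wide across y
- pin: hinge pin, 120 g: steel shaft 9 mm in diameter and 72 mm long, the last 14 mm tapered to 3 mm, with a brass handle 18 mm square and 38 mm long. Origin: on the axis where shaft and handle meet; x points to the tip (72 mm), the handle reaches back to -38 mm. At the start it lies flat on the floor of one of the tubs, axis 9 mm above that floor
- pin_mid (a point): point on the pin's axis 32 mm from the handle towards the tip; it lies at the hinge point when the pin is fully home, from either side
- tub1: one of three identical opaque white tubs, fixed, 142 mm (its x) by 98 mm (y) by 45 mm high, walls and floor 3 mm. Origin: centre of the underside
- tub2: one of three identical opaque white tubs, fixed, 142 mm (its x) by 98 mm (y) by 45 mm high, walls and floor 3 mm. Origin: centre of the underside
- tub3: one of three identical opaque white tubs, fixed, 142 mm (its x) by 98 mm (y) by 45 mm high, walls and floor 3 mm. Origin: centre of the underside
- lid1: one of three identical loose grey lids, 90 g: plate 148 (its x) by 104 by 5 mm over a plug 130 by 86 by 4 mm that drops into a tub's mouth with 3 mm to spare each side. On top a black bar handle 50 mm long (x), 14 mm wide, its top 33 mm above the origin. Origin: centre of the plug's underside; seated, 41 mm above the tub's origin. Any lid fits any tub, either way round. On a tub at the start
- lid2: one of three identical loose grey lids, 90 g: plate 148 (its x) by 104 by 5 mm over a plug 130 by 86 by 4 mm that drops into a tub's mouth with 3 mm to spare each side. On top a black bar handle 50 mm long (x), 14 mm wide, its top 33 mm above the origin. Origin: centre of the plug's underside; seated, 41 mm above the tub's origin. Any lid fits any tub, either way round. On a tub at the start
- lid3: one of three identical loose grey lids, 90 g: plate 148 (its x) by 104 by 5 mm over a plug 130 by 86 by 4 mm that drops into a tub's mouth with 3 mm to spare each side. On top a black bar handle 50 mm long (x), 14 mm wide, its top 33 mm above the origin. Origin: centre of the plug's underside; seated, 41 mm above the tub's origin. Any lid fits any tub, either way round. On a tub at the start
- pan: blue open case pan, fixed, 250 mm (its x) by 140 mm (y) by 35 mm high, walls and floor 4 mm. Origin: centre of the underside
- cast1: a loose quadrant cast (half an arch of teeth) in yellow stone with cream teeth, 66 mm long (its x) by 38 mm wide by 22 mm high, plus a row of teeth 12 mm wide along the middle of the top to 32 mm; 120 g. Origin: centre of the underside, z up. None if absent
- cast2: a loose quadrant cast (half an arch of teeth) in yellow stone with cream teeth, 66 mm long (its x) by 38 mm wide by 22 mm high, plus a row of teeth 12 mm wide along the middle of the top to 32 mm; 120 g. Origin: centre of the underside, z up. None if absent
- cast3: a loose quadrant cast (half an arch of teeth) in yellow stone with cream teeth, 66 mm long (its x) by 38 mm wide by 22 mm high, plus a row of teeth 12 mm wide along the middle of the top to 32 mm; 120 g. Origin: centre of the underside, z up. None if absent
- spray: blue spray bottle, 80 mm round and 203 mm high; leave alone. Origin: centre of the underside
- amber: small amber bottle, 44 mm round and 85 mm high; leave alone. Origin: centre of the underside
- wax_tin: red wax tin, 60 mm round and 20 mm high; leave alone. Origin: centre of the underside
- wax_knife: wax knife 170 mm long with a wooden handle, lying; leave alone. Origin: its middle
- jar: jar 56 mm round and 60 mm high; leave alone. Origin: centre of the underside
- mount_ring: aluminium mounting ring, 52 mm round, 10 mm high, in one of the tubs; leave it there. Origin: centre of the underside
- gauge: steel gauge bar 80 by 22 by 10 mm with a red dial, in one of the tubs; leave it there. Origin: centre of the underside
Not all that is in view belongs to the job. Leave any orange look-alike of the tub1 alone.

How it is judged:
By the outcome, as a careful person would: the job done as asked, in the order asked, and still so for the second after the job is handed in, with the robot touching nothing.
Of cast1, cast2, cast3 only 2 to 3 are there at a start; the rules pass over those that are not, and their reading is None.
At some moment in a run one of cast1, cast2, cast3 may be knocked a few centimetres aside while the robot is not near it.
It also fails if it takes over 210 s, if anything falls off the work surface, if the arm or the gripper's body presses on something with over 40 N, if the wrist force passes 120 N, or if a joint passes its speed limit or range.

ROBOT

A 6-joint arm with a two-finger parallel gripper is mounted at the origin on the work surface. World frame = base frame: x ahead of the robot, y to its left, z up, the work surface at z = 0. Lengths are in m, angles in rad, forces in N, time in s.
With the tool pointing down it reaches from about 0.35 to 0.975 m from the base axis. Payload 4.9 kg.
Tool frame: the origin (TCP) lies at the very end of the fingers, on their centre line; the grasp point (between the pads) lies 19 mm behind it; z points along the fingers, y is the line along which they close (so a half turn about z gives the same grasp; the last joint's range is limited). The gripper opens to 85 mm and grips with 20 to 120 N. Pads are 22 mm wide; open, the fingers measure 114 mm over their backs; the gripper's body (76 mm by 85 mm) begins 54 mm behind the grasp point. The pads swing forward as they close: fully open they stand 13 mm farther back than shut.
Start: joints at [1.011, 0.053, 1.613, -0, 1.476, -0.119], TCP at [0.267, 0.565, 0.231] pointing down, gripper open.
Joint ranges: [-3.01, 3.01], [-1.01, 2.22], [0.06, 2.58], [-1.02, 4.17], [0.09, 2.62], [-3.14, 3.14]. Speed limits (rad/s): [2.57, 2.57, 3.14, 3.14, 3.14, 3.14].

INTERFACE

Orientations are given as a rotation vector (axis times angle).
In Python, from station import * gives the robot as it stands.
- The arm moves only by the shell command python3 -m crank 'ROWS' [OPENING] [FORCE]. ROWS is JSON, a list of rows, each an object with "offset": the shift along the tool's x, y, z in m, a list of three; "twist": the turn, a rotation vector about the tool's x, y, z in degrees, a list of three. In form: [{"offset": [x, y, z], "twist": [rx, ry, rz]}, ...]. A call has 1 to 20 rows; each row is the pose to reach, as a shift and turn from the pose commanded when the call began, along the tool's axes at that moment; what a row does not reach only later rows make up. A row lasts 1/8 s, in which the tool goes at most 62.5 mm and 10.7 degrees, less where a joint would pass 70% of its speed; a pose out of reach is approached as far as the arm can. A call with a gripper value outside its range is refused whole. OPENING is the opening, from 0 (shut) to 1 (fully open), set as the call begins (- or left out, the last holds). The fingers move at their own pace and stop on an object; FORCE is the grip in N (left out, the last holds). Time passes only in rows, so rows that repeat a pose let the fingers close. It gives the time, the measured TCP pose, the force, the opening and the grip force at its end, in the units of the state.
- get_obs(): the state, without advancing time (a new reading comes with each control period).
- get_image(name): name is "scene" or "top"; returns the picture (400x640x3 uint8, red, green, blue); there is no depth.
- get_calibration(name): a dict with "intrinsics" (3x3 intrinsics, pixels), "world_from_camera" (4x4, takes a point from camera to world coordinates). Camera axes: x right, y up, looking along -z (the intrinsics and any distortion apply to the point x, -y, -z); pixel columns grow to the right and rows downward; lengths in m; the calibration is good to about 2 mm. A picture is of the moment at which its call begins. get_calibration takes no time and is no camera call.
- finish_job(): hands the job in; it is judged then, once.
Trained networks look in the newest picture that a camera, given by its name, has taken for a name from the list of things; names that differ only in an ending like _2 or _b are one class to them, and where a whole thing is asked for, a point or a joint stands for the part that bears it (a point fixed in the world has none). Each returns a list of dicts, best first, with "confidence" (0 to 1); they miss things now and then, are a little off and sometimes report something else, mostly with a low value. They report only what shows in the picture. A call takes as long as a camera call. They do not tell look-alikes from the thing itself.
- cut_out(query, camera): "region" (400x640 bool, what is visible of it) and "rect" ([centre column, centre row, width, height] in pixels, round what is visible of it).
The state is a dict: "t": time; "q": joint angles; "dq": joint speeds; "effort": joint torques, N m; "tool_pos": TCP position; "tool_rot": TCP orientation; "contact_force": force on the tool from outside, world axes, zero at the start; "wrist_torque": the same for the moment, N m; "opening": finger opening in m; "grip_force": force on a finger pad.
Only numpy, scipy, OpenCV 4.12 (cv2) and the standard library are available. Lean on these libraries where they do the work, as an engineer would, in place of code of your own. Each camera call takes 0.05 s, during which the arm holds its last target. There are 200 camera calls.

## Working session

There is one attempt and no reset: what is moved stays moved. The work goes in short steps, Python scripts to look and compute and a shell command to move; the robot and the scene stay as the last step left them, time stands still between calls to the robot, and variables do not carry over. Pictures are saved under pics/ and viewed, at most 14 in all, crops included, and the job is handed in when it is done.

```bash
ls; mkdir -p pics; python3 - <<'E'
from station import *
import cv2, numpy as np
o=get_obs(); print({k:np.round(v,3).tolist() for k,v in o.items()})
for n in("scene","top"):
    im=get_image(n); cv2.imwrite(f"pics/{n}0.png",im[:,:,::-1])
    c=get_calibration(n); print(n,np.round(c["intrinsics"],1).tolist(),np.round(c["world_from_camera"],3).tolist(),c.keys())
E
```

```text
pics
{'t': 0.0, 'q': [1.011, 0.053, 1.614, -0.0, 1.476, -0.119], 'dq': [0.001, 0.001, -0.001, 0.0, -0.0, 0.001], 'effort': [0.0, -39.369, -37.018, -0.0, 0.007, 0.0], 'tool_pos': [0.266, 0.565, 0.23], 'tool_rot': [-0.687, -3.065, 0.003], 'contact_force': [0.11, 0.578, 0.011], 'wrist_torque': [0.017, 0.003, 0.045], 'grip_force': 0.0, 'opening': 0.085}
scene [[464.0, 0.0, 320.7], [0.0, 464.0, 201.1], [0.0, 0.0, 1.0]] [[-0.507, -0.698, 0.505, 1.266], [0.862, -0.414, 0.293, 0.294], [0.005, 0.584, 0.812, 1.248], [0.0, 0.0, 0.0, 1.0]] dict_keys(['intrinsics', 'world_from_camera'])
top [[362.2, 0.0, 320.7], [0.0, 362.2, 201.8], [0.0, 0.0, 1.0]] [[-0.018, 0.999, -0.044, 0.475], [-1.0, -0.018, 0.01, -0.1], [0.009, 0.044, 0.999, 1.179], [0.0, 0.0, 0.0, 1.0]] dict_keys(['intrinsics', 'world_from_camera'])
```

View pics/scene0.png

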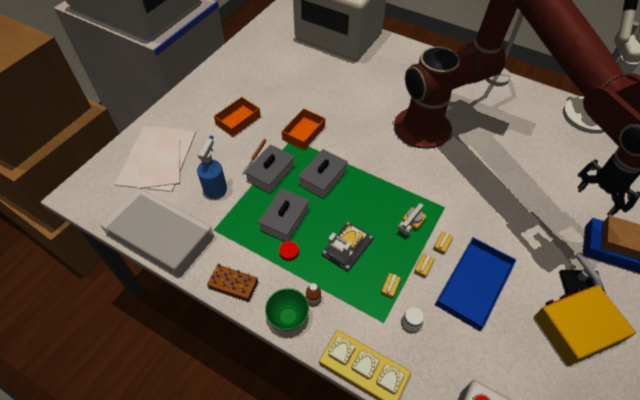

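View pics/top0.png

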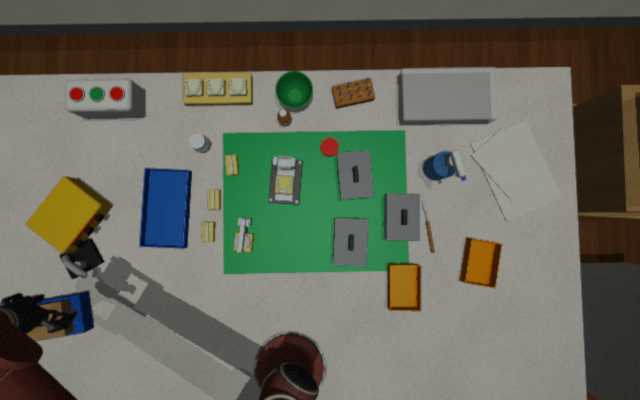

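The bench is clear to read. In the top view the upper half is at (243,237), the lower at (285,180) with its hinge end up (+x), and the lidded tubs at (355,175), (403,217) and (350,242). The casts are at (231,165), (213,199) and (208,231), and the pan at (165,208). The orange tubs are decoys. Next I'll fit poses from the masks in both views.

```bash
cat > h.py <<'E'
import numpy as np, cv2, pickle, os
from scipy.optimize import minimize
from scipy.spatial.transform import Rotation as R
from station import *
CAMS=("scene","top")
CAL={n:get_calibration(n) for n in CAMS}
def proj(n,P):
    c=CAL[n]; W=c["world_from_camera"]; p=(np.asarray(P)-W[:3,3])@W[:3,:3]
    p=p*[1,-1,-1]; q=p@c["intrinsics"].T; return q[:,:2]/q[:,2:]
def box(x0,x1,y0,y1,z0,z1): return np.array([[x,y,z] for x in(x0,x1) for y in(y0,y1) for z in(z0,z1)])/1000
def cyl(r,z0,z1): return np.array([[r*np.cos(a),r*np.sin(a),z] for a in np.linspace(0,6.28,25) for z in(z0,z1)])/1000
M={"upper":[box(-30,30,-30,30,0,26),cyl(24,26,40),box(-31,71,-7,7,40,64),box(51,73,-18,18,25,47)],
 "lower":[box(-73,73,-50,50,0,6),box(51,73,20.5,32,0,104),box(51,73,-32,-20.5,0,104),box(-30,30,-30,30,0,40)],
 "lid":[box(-74,74,-52,52,4,9),box(-25,25,-7,7,9,33)],
 "pan":[box(-125,125,-70,70,0,35)],
 "tub":[box(-71,71,-49,49,0,45)],
 "cast":[box(-33,33,-19,19,0,22),box(-33,33,-6,6,22,32)],
 "pin":[box(-38,0,-9,9,-9,9),box(0,58,-4.5,4.5,-4.5,4.5),box(58,72,-2,2,-2,2)]}
S=4
def render(n,parts,p,tilt=None):
    m=np.zeros((400*S,640*S),np.uint8); Rz=R.from_euler("z",p[3]).as_matrix()
    for b in parts:
        q=proj(n,b@Rz.T+p[:3]); hull=cv2.convexHull(np.float32(q))
        cv2.fillConvexPoly(m,np.int32(np.round(((hull+.5)*S-.5)*16)),1,shift=4)
    return m
def fit(kind,regs,p0,free=(0,1,2,3),yaws=(0,),step=(.006,.006,.006,.1)):
    """regs: {cam: bool region}; maximises overlap of model and regions"""
    big={n:cv2.resize(r.astype(np.uint8),None,fx=S,fy=S,interpolation=cv2.INTER_NEAREST) for n,r in regs.items()}
    free=list(free); best=None
    for yw in yaws:
        b0=np.array(p0,float); b0[3]+=yw
        def f(d):
            p=b0.copy(); p[free]+=d*np.array(step)[free]; s=0
            for n,g in big.items():
                m=render(n,M[kind],p); s+=1-(m&g).sum()/max(1,(m|g).sum())
            return s/len(big)
        k=len(free); sx=np.vstack([np.zeros(k),np.eye(k)])
        r=minimize(f,np.zeros(k),method="Nelder-Mead",options=dict(initial_simplex=sx,xatol=.02,fatol=1e-4,maxfev=160))
        p=b0.copy(); p[free]+=r.x*np.array(step)[free]
        if best is None or r.fun<best[1]: best=(p,r.fun)
    return best
def ray(n,uv,z):
    c=CAL[n]; d=np.linalg.inv(c["intrinsics"])@[uv[0],uv[1],1]; W=c["world_from_camera"]
    d=W[:3,:3]@(d*[1,-1,-1]); o=W[:3,3]; return o+d*(z-o[2])/d[2]
def tool(): 
    o=get_obs(); return np.array(o["tool_pos"]),R.from_rotvec(o["tool_rot"]),o
def goal(P,yaw=None):
    """offset (mm, tool axes) and twist about tool z (deg) to put TCP at P, tool x at world angle yaw (mod 180), pointing down"""
    p,r,o=tool(); off=r.inv().apply(np.array(P)-p)*1000
    X=r.as_matrix()[:,0]; cur=np.degrees(np.arctan2(X[1],X[0])); tw=0
    if yaw is not None: tw=-((np.degrees(yaw)-cur+90)%180-90)
    return np.round(off,1),round(tw,1),np.round(p,4),round(cur,1)
E
python3 - <<'E'
from h import *
out={}
for q in("upper","lower","lid1","pan","cast1","tub1"):
    for n in CAMS:
        if q!="upper" or 1: get_image(n) if q=="upper" else None
        for d in cut_out(q,n):
            out.setdefault((q,n),[]).append((d["confidence"],d["region"],d["rect"]))
            z={"upper":.03,"lower":.02,"lid1":.055,"cast1":.015,"pan":.02,"tub1":.03}[q]
            print(q,n,round(d["confidence"],2),np.round(d["rect"]),np.round(ray(n,d["rect"][:2],z)[:2],3))
pickle.dump(out,open("m0.pkl","wb"))
E
```

```text
upper scene 0.63 [410. 220.  34.  34.] [0.429 0.133]
upper top 0.64 [245. 235.  23.  39.] [0.423 0.13 ]
lower scene 0.75 [348. 248.  50.  48.] [0.611 0.012]
lower scene 0.48 [426. 267.  21.  24.] [0.549 0.242]
lower scene 0.43 [411. 221.  26.  26.] [0.421 0.137]
lower top 0.93 [284. 180.  33.  50.] [0.599 0.005]
lower top 0.26 [200. 143.  20.  18.] [0.721 0.273]
lid1 scene 0.76 [323. 171.  47.  38.] [ 0.413 -0.192]
lid1 scene 0.71 [283. 212.  49.  44.] [ 0.62  -0.217]
lid1 scene 0.59 [269. 165.  47.  39.] [ 0.485 -0.361]
lid1 scene 0.24 [283. 225.  52.  35.] [ 0.659 -0.189]
lid1 top 0.89 [349. 240.  33.  48.] [ 0.404 -0.197]
lid1 top 0.63 [356. 172.  36.  50.] [ 0.615 -0.223]
lid1 top 0.61 [405. 217.  36.  51.] [ 0.471 -0.371]
pan scene 0.56 [478. 286.  84.  95.] [0.53  0.394]
pan top 0.72 [201. 143.  22.  15.] [0.721 0.27 ]
pan top 0.71 [166. 206.  56.  82.] [0.52  0.382]
cast1 scene 0.77 [391. 287.  20.  23.] [0.659 0.18 ]
cast1 scene 0.76 [423. 266.  22.  25.] [0.549 0.233]
cast1 scene 0.57 [411. 321.  25.  29.] [0.723 0.272]
cast1 scene 0.56 [445. 245.  24.  23.] [0.446 0.263]
cast1 top 0.81 [210. 230.  14.  20.] [0.442 0.245]
cast1 top 0.58 [215. 201.  18.  25.] [0.535 0.227]
cast1 top 0.55 [243. 236.  19.  36.] [0.421 0.14 ]
cast1 top 0.49 [234. 164.  13.  22.] [0.652 0.167]
tub1 scene 0.87 [286. 226.  45.  35.] [ 0.644 -0.191]
tub1 scene 0.74 [272. 175.  46.  33.] [ 0.498 -0.343]
tub1 scene 0.74 [304. 128.  45.  44.] [ 0.257 -0.363]
tub1 scene 0.66 [323. 183.  48.  29.] [ 0.442 -0.176]
tub1 scene 0.62 [236. 118.  47.  41.] [ 0.342 -0.606]
tub1 scene 0.6 [347. 248.  50.  52.] [0.616 0.012]
tub1 top 0.94 [480. 261.  48.  53.] [ 0.327 -0.61 ]
tub1 top 0.89 [402. 288.  37.  47.] [ 0.25  -0.361]
```

```bash
cat >> h.py <<'E'
def overlay(specs,rects,fn,ims=None,zoom=4):
    """specs: [(kind,p)], rects: {cam:(u0,v0,u1,v1)}; wireframes on zoomed crops side by side"""
    tiles=[]
    for n,(a,b,c,d) in rects.items():
        im=(ims or {}).get(n); im=get_image(n) if im is None else im
        z=cv2.resize(im[b:d,a:c,::-1],None,fx=zoom,fy=zoom,interpolation=cv2.INTER_CUBIC)
        for kind,p in specs:
            Rz=R.from_euler("z",p[3]).as_matrix()
            for q in M[kind]:
                hull=cv2.convexHull(np.float32(proj(n,q@Rz.T+np.array(p[:3]))))
                cv2.polylines(z,[np.int32((hull+.5-[a,b])*zoom)],True,(255,0,255),1)
        tiles.append(z)
    hh=max(t.shape[0] for t in tiles)
    cv2.imwrite(fn,np.hstack([cv2.copyMakeBorder(t,0,hh-t.shape[0],0,4,cv2.BORDER_CONSTANT) for t in tiles]))
E
python3 - <<'E'
from h import *
o=pickle.load(open("m0.pkl","rb"))
def reg(q,i,j): return {"scene":o[q,"scene"][i][1],"top":o[q,"top"][j][1]}
P={}
def go(name,kind,r,p0,**k):
    P[name],s=fit(kind,r,p0,**k); print(name,np.round(P[name],4),round(s,3))
go("upper","upper",reg("upper",0,0),[.425,.13,0,0],yaws=(0,1.57,3.14,-1.57,.3,-.3))
go("lower","lower",reg("lower",0,0),[.60,.005,0,0],yaws=(0,.1,-.1))
for i,(a,b) in enumerate(((1,1),(2,2),(0,0))):
    go(f"lid{i}","lid",reg("lid1",a,b),[*ray("top",o["lid1","top"][b][2][:2],.055)[:2],.041,0],yaws=(0,))
go("pan","pan",reg("pan",0,1),[.52,.385,0,0])
for i,(a,b) in enumerate(((0,3),(1,1),(3,0))):
    go(f"cast{i}","cast",reg("cast1",a,b),[*ray("top",o["cast1","top"][b][2][:2],.02)[:2],0,0],yaws=(0,.3,-.3))
pickle.dump(P,open("P.pkl","wb"))
overlay([(k.rstrip("0123"),p) for k,p in P.items()],{"scene":(235,140,335,290),"top":(320,140,430,280)},"pics/ov1.png",zoom=3)
overlay([(k.rstrip("0123"),p) for k,p in P.items()],{"scene":(315,190,465,305),"top":(195,140,305,260)},"pics/ov2.png",zoom=3)
E
```

```text
upper [ 0.405   0.1383 -0.0038 -0.1226] 0.125
lower [ 0.5976  0.0028  0.0021 -0.0823] 0.071
lid0 [ 0.6102 -0.2197  0.04    0.0641] 0.038
lid1 [ 0.4751 -0.3662  0.0402 -0.0353] 0.055
lid2 [ 0.4002 -0.2005  0.04   -0.0695] 0.06
pan [ 0.517   0.386  -0.0019 -0.0718] 0.023
cast0 [0.6516 0.1749 0.002  0.0522] 0.127
cast1 [ 5.411e-01  2.331e-01  1.000e-04 -8.700e-03] 0.099
cast2 [ 0.4358  0.2523 -0.0079 -0.0319] 0.186
```

View pics/ov2.png

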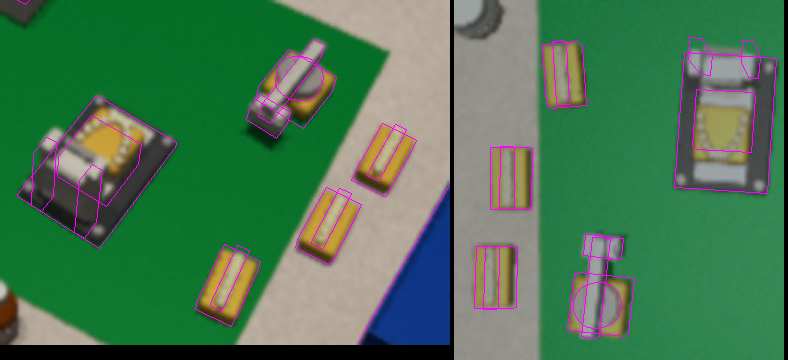

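The wireframes sit well on the upper, lower and casts in both views. The upper's knuckle points to +x and the lower's hinge end also faces +x. Next I'll work out the approach to the spine.

```bash
python3 - <<'E'
from h import *
P=pickle.load(open("P.pkl","rb")); p=P["upper"]
s=R.from_euler("z",p[3]).apply([.008,0,0])+p[:3]
print(s,goal([s[0],s[1],.12],p[3]))
E
```

```text
[ 0.41297881  0.13734695 -0.00376738] (array([-314.9, -324.6,  111.3]), np.float64(-18.2), array([0.2667, 0.5653, 0.2313]), np.float64(154.7))
```

View pics/ov1.png

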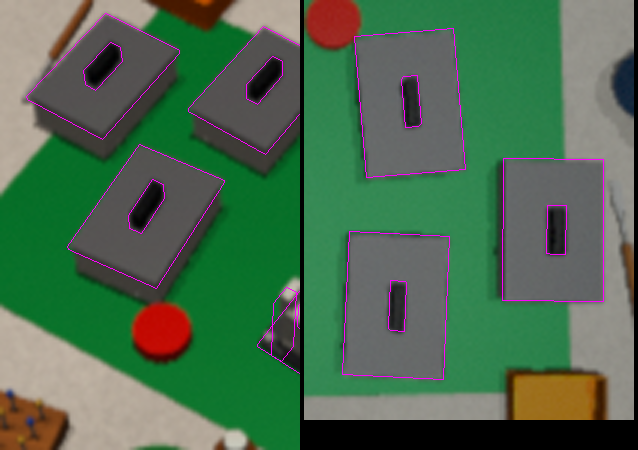

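```bash
python3 -m crank '[{"offset":[-0.1,-0.1,0.02],"twist":[0,0,-6]},{"offset":[-0.2,-0.2,0.05],"twist":[0,0,-18.2]},{"offset":[-0.315,-0.3246,0.05],"twist":[0,0,-18.2]},{"offset":[-0.315,-0.3246,0.05],"twist":[0,0,-18.2]},{"offset":[-0.315,-0.3246,0.05],"twist":[0,0,-18.2]},{"offset":[-0.315,-0.3246,0.05],"twist":[0,0,-18.2]},{"offset":[-0.315,-0.3246,0.05],"twist":[0,0,-18.2]},{"offset":[-0.315,-0.3246,0.05],"twist":[0,0,-18.2]},{"offset":[-0.315,-0.3246,0.05],"twist":[0,0,-18.2]},{"offset":[-0.315,-0.3246,0.11],"twist":[0,0,-18.2]},{"offset":[-0.315,-0.3246,0.11],"twist":[0,0,-18.2]},{"offset":[-0.315,-0.3246,0.11],"twist":[0,0,-18.2]}]' 0.6; python3 - <<'E'
from h import *
P=pickle.load(open("P.pkl","rb")); p=P["upper"]
s=R.from_euler("z",p[3]).apply([.008,0,0])+p[:3]
print(goal([s[0],s[1],.044],p[3]))
overlay([("upper",p)],{"scene":(350,150,460,265),"top":(195,180,305,275)},"pics/a.png",zoom=3)
E
```

```text
t: 2.5
tool_pos: [0.4136, 0.1382, 0.1228]
tool_rot: [0.191, 3.134, 0.001]
contact_force: [1.3, -0.0, 0.4]
opening: 0.0513
grip_force: 0.0
(array([ 0.6, -0.9, 78.8]), np.float64(0.0), array([0.4136, 0.1382, 0.1228]), np.float64(173.0))
```

View pics/a.png

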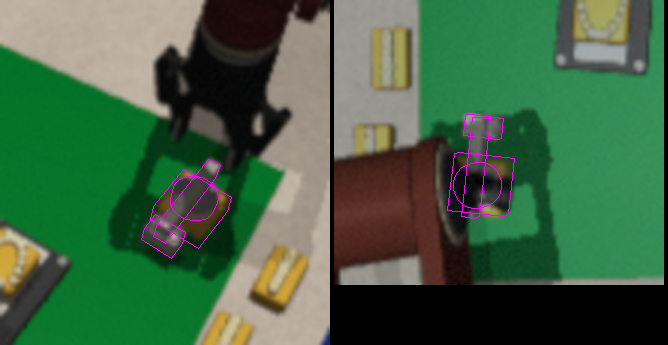

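The gripper straddles the spine (scene crop, about (205,160)), so I'll go down and close.

```bash
python3 -m crank '[{"offset":[0.0005,-0.001,0.05]},{"offset":[0.0005,-0.001,0.079]},{"offset":[0.0005,-0.001,0.079]},{"offset":[0.0005,-0.001,0.079]}]' 2>&1 | tail -4; python3 -m crank '[{"offset":[0,0,0],"twist":[0,0,0]},{"offset":[0,0,0],"twist":[0,0,0]},{"offset":[0,0,0],"twist":[0,0,0]},{"offset":[0,0,0],"twist":[0,0,0]},{"offset":[0,0,0],"twist":[0,0,0]},{"offset":[0,0,0],"twist":[0,0,0]}]' 0 60
```

```text
invalid input at $[0]: expected keys offset, twist
t: 3.35
tool_pos: [0.413, 0.1372, 0.1213]
tool_rot: [-0.193, -3.136, 0.0]
contact_force: [0.5, 0.4, -0.4]
opening: 0.0003
grip_force: 0.0
```

```bash
python3 -m crank '[{"offset":[0,0,0],"twist":[0,0,0]},{"offset":[0,0,0],"twist":[0,0,0]},{"offset":[0,0,0],"twist":[0,0,0]},{"offset":[0,0,0.05],"twist":[0,0,0]},{"offset":[0,0,0.077],"twist":[0,0,0]},{"offset":[0,0,0.077],"twist":[0,0,0]},{"offset":[0,0,0.077],"twist":[0,0,0]}]' 0.6 60 && python3 -m crank '[{"offset":[0,0,0],"twist":[0,0,0]},{"offset":[0,0,0],"twist":[0,0,0]},{"offset":[0,0,0],"twist":[0,0,0]},{"offset":[0,0,0],"twist":[0,0,0]},{"offset":[0,0,0],"twist":[0,0,0]},{"offset":[0,0,0],"twist":[0,0,0]}]' 0 60
```

```text
t: 4.22
tool_pos: [0.414, 0.1374, 0.0455]
tool_rot: [0.193, 3.134, 0.001]
contact_force: [-0.5, 0.2, -0.1]
opening: 0.0513
grip_force: 0.0
t: 4.97
tool_pos: [0.4143, 0.1377, 0.0458]
tool_rot: [0.193, 3.133, 0.001]
contact_force: [-0.2, 0.9, 6.9]
opening: 0.0126
grip_force: 59.7
```

```bash
python3 -m crank '[{"offset":[0,0,-0.05],"twist":[0,0,0]},{"offset":[0,0,-0.105],"twist":[0,0,0]},{"offset":[-0.05,-0.027,-0.105],"twist":[0,0,-1]},{"offset":[-0.1,-0.054,-0.105],"twist":[0,0,-2.3]},{"offset":[-0.15,-0.081,-0.105],"twist":[0,0,-2.3]},{"offset":[-0.19,-0.1025,-0.105],"twist":[0,0,-2.3]},{"offset":[-0.2064,-0.1113,-0.105],"twist":[0,0,-2.3]},{"offset":[-0.2064,-0.1113,-0.105],"twist":[0,0,-2.3]},{"offset":[-0.2064,-0.1113,-0.105],"twist":[0,0,-2.3]}]' && python3 - <<'E'
from h import *
ims={n:get_image(n) for n in CAMS}
pickle.dump(ims,open("i1.pkl","wb"))
P=pickle.load(open("P.pkl","rb")); l=P["lower"]; u=l.copy(); u[2]+=.105
overlay([("upper",u),("lower",l)],{"scene":(310,155,410,285),"top":(240,140,330,220)},"pics/b.png",ims,zoom=4)
E
```

```text
t: 6.1
tool_pos: [0.6028, 0.0023, 0.1484]
tool_rot: [-0.129, -3.137, -0.001]
contact_force: [-0.0, -0.7, -4.0]
opening: 0.0126
grip_force: 59.9
```

View pics/b.png

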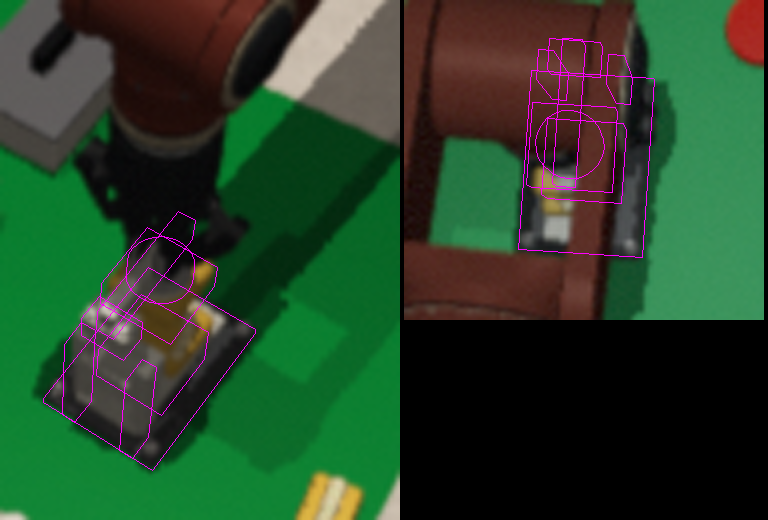

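```bash
python3 - <<'E'
from h import *
o=pickle.load(open("m0.pkl","rb"))
P=pickle.load(open("P.pkl","rb"))
ims={n:cv2.imread(f"pics/{n}0.png")[:,:,::-1] for n in CAMS}
# colour-based masks: not green near thing
def mask(n,r,extra=3):
    ys,xs=np.where(r); a,b,c,d=xs.min()-extra,ys.min()-extra,xs.max()+extra,ys.max()+extra
    im=ims[n].astype(float); g=im[...,1]-im[...,0]>0.35*im[...,1]
    m=np.zeros(r.shape,bool); m[b:d,a:c]=~g[b:d,a:c]; return m
F={}
for k in("upper","lower"):
    r={n:o[k,n][0][1] for n in CAMS}; c={n:mask(n,r[n]) for n in CAMS}
    print(k,{n:(r[n].sum(),c[n].sum(),(r[n]&c[n]).sum()) for n in CAMS})
    for nm,m in(("cut",r),("col",c)):
        p0=P[k].copy(); p0[2]=-.001
        for yaws in((0,.05,-.05),):
            q,s=fit(k,m,p0,free=(0,1,3),yaws=yaws); print(k,nm,"both",np.round(q,4),round(s,3))
            q1,s=fit(k,m,p0,free=(0,1,2,3),yaws=yaws); print(k,nm,"zfree",np.round(q1,4),round(s,3))
        for n in CAMS:
            t,s=fit(k,{n:m[n]},p0,free=(0,1,3),yaws=(0,)); print("   ",n,np.round(t,4),round(s,3))
        F[k,nm]=q
pickle.dump(F,open("F.pkl","wb"))
overlay([("lower",F["lower","col"]),("upper",F["upper","col"])],{"scene":(318,218,378,278),"top":(260,148,310,210)},"pics/c1.png",ims,zoom=7)
overlay([("lower",F["lower","col"]),("upper",F["upper","col"])],{"scene":(390,195,440,245),"top":(225,210,265,260)},"pics/c2.png",ims,zoom=5)
a,b=cv2.imread("pics/c1.png"),cv2.imread("pics/c2.png"); b=cv2.resize(b,None,fx=.6,fy=.6)
w=max(a.shape[1],b.shape[1]); cv2.imwrite("pics/c.png",np.vstack([cv2.copyMakeBorder(t,0,0,0,w-t.shape[1],cv2.BORDER_CONSTANT) for t in(a,b)])); 
E
```

```text
upper {'scene': (np.int64(499), np.int64(495), np.int64(478)), 'top': (np.int64(489), np.int64(515), np.int64(473))}
upper cut both [ 0.4058  0.1387 -0.001  -0.1378] 0.131
upper cut zfree [ 0.4051  0.1385 -0.0047 -0.127 ] 0.126
    scene [ 0.4072  0.139  -0.001  -0.1295] 0.109
    top [ 0.4051  0.138  -0.001  -0.121 ] 0.146
upper col both [ 0.4037  0.1387 -0.001  -0.1201] 0.108
upper col zfree [ 0.4041  0.1385 -0.0017 -0.1245] 0.107
    scene [ 0.4041  0.1381 -0.001  -0.1177] 0.109
    top [ 0.4038  0.1393 -0.001  -0.1322] 0.104
lower {'scene': (np.int64(1382), np.int64(1363), np.int64(1327)), 'top': (np.int64(1443), np.int64(1407), np.int64(1405))}
lower cut both [ 0.5966  0.0029 -0.001  -0.0924] 0.073
lower cut zfree [ 0.5972  0.0032  0.0022 -0.0863] 0.071
    scene [ 0.597   0.0008 -0.001  -0.0759] 0.062
    top [ 0.5974  0.0041 -0.001  -0.0962] 0.069
lower col both [ 0.5956  0.003  -0.001  -0.0916] 0.085
lower col zfree [ 0.5961  0.0025  0.0028 -0.1021] 0.08
    scene [ 0.5923  0.0014 -0.001  -0.0889] 0.068
    top [ 0.5971  0.0033 -0.001  -0.106 ] 0.078
```

View pics/c.png

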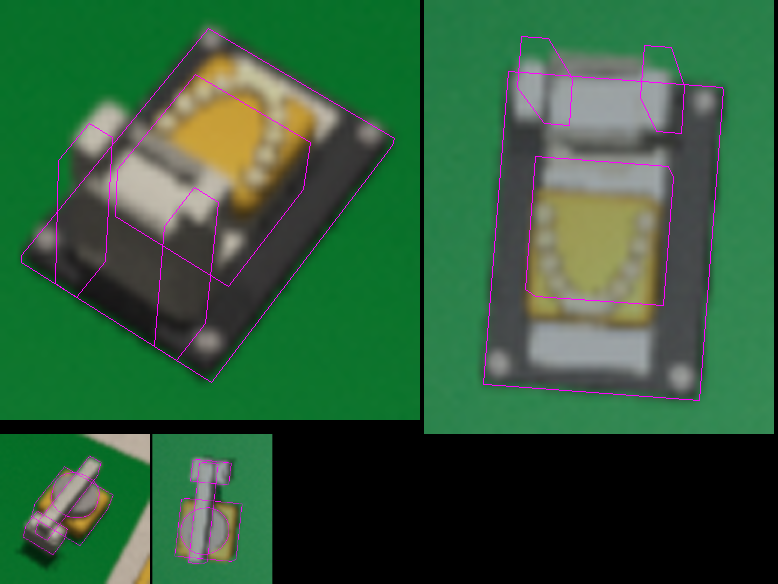

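```bash
python3 - <<'E'
from h import *
from scipy.optimize import differential_evolution as DE
from scipy.ndimage import map_coordinates as mc
ims={n:cv2.imread(f"pics/{n}0.png").astype(np.float32) for n in CAMS}
G={}
for n in CAMS:
    b=cv2.GaussianBlur(ims[n],(0,0),.7); G[n]=np.sqrt(sum(cv2.Sobel(b[...,c],cv2.CV_32F,1,0)**2+cv2.Sobel(b[...,c],cv2.CV_32F,0,1)**2 for c in range(3)))
def rectpts(x0,x1,y0,y1,z):
    t=np.linspace(0,1,25)[:,None]; c=np.array([[x0,y0,z],[x1,y0,z],[x1,y1,z],[x0,y1,z]])/1000
    return np.vstack([c[i]+(c[(i+1)%4]-c[i])*t for i in range(4)])
def score(ptsw): return np.mean([mc(G[n],proj(n,ptsw)[:,::-1].T,order=1).mean() for n in CAMS])
# plate top-edge independent: yaw from plate
def W(p,x,y,yaw,z=0): return R.from_euler("z",yaw).apply(p)+[x,y,z]
f=lambda v:-score(W(rectpts(-73,73,-50,50,v[3]*1000),*v[:3]))
r=DE(f,[(.58,.61),(-.01,.015),(-.15,-.03),(-.002,.012)],seed=1,maxiter=80); print("plate",np.round(r.x,4),r.fun); yaw=r.x[2]
tops=lambda w:np.vstack([rectpts(-w,w,20.5,32,104),rectpts(-w,w,-32,-20.5,104)])
f=lambda v:-score(W(tops(v[3]),v[0],v[1],v[2],-.001))
r=DE(f,[(.625,.675),(-.015,.015),(-.13,-.05),(7,14)],seed=1,maxiter=80); print("posts",np.round(r.x,4),r.fun)
h=r.x[:2]; print("origin by posts",h-.062*np.array([np.cos(yaw),np.sin(yaw)]))
f=lambda v:-score(W(rectpts(-30,30,-30,30,v[3]*1000),*v[:3]))
r=DE(f,[(.57,.61),(-.01,.015),(-.13,-.05),(.02,.055)],seed=1,maxiter=80); print("cast",np.round(r.x,4),r.fun)
E
```

```text
plate [ 0.5962  0.002  -0.1067  0.002 ] -229.97581
posts [ 6.45900e-01 -2.00000e-03 -1.18600e-01  1.22592e+01] -369.31598
origin by posts [0.58420837 0.00456118]
cast [ 0.5796  0.0049 -0.1214  0.0467] -288.3025
```

```bash
python3 - <<'E'
from h import *
ims={n:cv2.imread(f"pics/{n}0.png")[:,:,::-1] for n in CAMS}
M["posts"]=[box(-12.2,12.2,20.5,32,103.9,104),box(-12.2,12.2,-32,-20.5,103.9,104)]
M["c"]=[box(-30,30,-30,30,46.7,46.8)]
overlay([("posts",[.6459,-.002,-.001,-.115]),("c",[.5842,.0046,0,-.115])],{"scene":(318,218,368,268),"top":(262,150,305,200)},"pics/d.png",ims,zoom=8)
E
```

```text
(no output)
```

View pics/d.png

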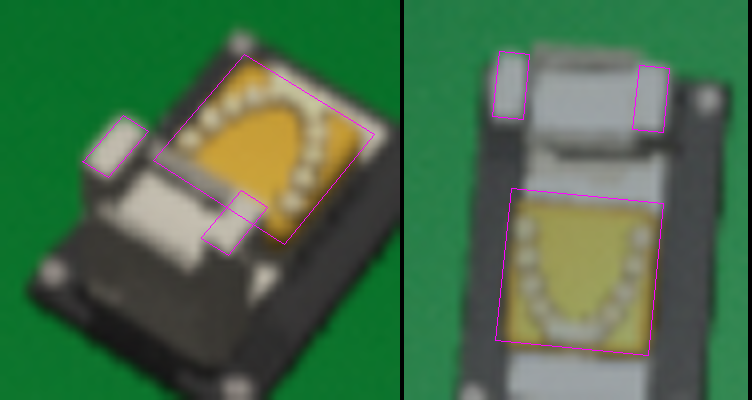

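```bash
python3 - <<'E'
from h import *
from scipy.optimize import differential_evolution as DE
from scipy.ndimage import map_coordinates as mc
ims={n:cv2.imread(f"pics/{n}0.png").astype(np.float32) for n in CAMS}
G={}
for n in CAMS:
    b=cv2.GaussianBlur(ims[n],(0,0),.7); G[n]=np.sqrt(sum(cv2.Sobel(b[...,c],cv2.CV_32F,1,0)**2+cv2.Sobel(b[...,c],cv2.CV_32F,0,1)**2 for c in range(3)))
def rectpts(x0,x1,y0,y1,z):
    t=np.linspace(0,1,25)[:,None]; c=np.array([[x0,y0,z],[x1,y0,z],[x1,y1,z],[x0,y1,z]])/1000
    return np.vstack([c[i]+(c[(i+1)%4]-c[i])*t for i in range(4)])
def score(p): return np.mean([mc(G[n],proj(n,p)[:,::-1].T,order=1).mean() for n in CAMS])
W=lambda p,x,y,yaw,z=-.001: R.from_euler("z",yaw).apply(p)+[x,y,z]
sp=rectpts(-31,71,-7,7,64); ca=rectpts(-30,30,-30,30,26)
for nm,pts in(("spine",sp),("cast",ca),("both",np.vstack([sp,ca]))):
    r=DE(lambda v:-score(W(pts,*v)),[(.39,.42),(.125,.15),(-.2,-.04)],seed=1,maxiter=60); print(nm,np.round(r.x,4),r.fun)
p,_,o=tool(); print(p,goal(p,-.115))
E
```

```text
spine [ 0.4068  0.139  -0.1316] -364.20611572265625
cast [ 0.4041  0.1394 -0.1516] -299.5990905761719
both [ 0.406   0.139  -0.1401] -329.10162
[0.60308208 0.00246994 0.14899928] (array([0., 0., 0.]), np.float64(1.9), array([0.6031, 0.0025, 0.149 ]), np.float64(175.3))
```

```bash
python3 -m crank '[{"offset":[0.01,0,0],"twist":[0,0,1.9]},{"offset":[0.01,0,0.018],"twist":[0,0,1.9]},{"offset":[0.01,0,0.018],"twist":[0,0,1.9]},{"offset":[0.01,0,0.018],"twist":[0,0,1.9]}]' && python3 - <<'E'
from h import *
ims={n:get_image(n) for n in CAMS}
p,r,o=tool(); X=r.as_matrix()[:,0]; yaw=np.arctan2(-X[1],-X[0]); print(p,yaw)
u=np.r_[p-[.0091*np.cos(yaw),.0091*np.sin(yaw),.0465],yaw]
M["posts"]=[box(-12.2,12.2,20.5,32,103.9,104),box(-12.2,12.2,-32,-20.5,103.9,104)]
M["k"]=[box(51,73,-18,18,25,47),box(25,71,-7,7,47,64),box(-30,30,-30,30,0,26)]
overlay([("posts",[.6459,-.002,-.001,-.115]),("k",u)],{"scene":(318,198,378,268),"top":(262,150,305,200)},"pics/e.png",ims,zoom=7)
cv2.imwrite("pics/sc2.png",ims["scene"][:,:,::-1])
E
```

```text
t: 6.7
tool_pos: [0.5939, 0.0023, 0.1307]
tool_rot: [-0.182, -3.135, -0.0]
contact_force: [0.4, 0.0, -3.9]
opening: 0.0124
grip_force: 59.8
[0.59457872 0.00221182 0.1315804 ] -0.11620499813582595
```

View pics/e.png

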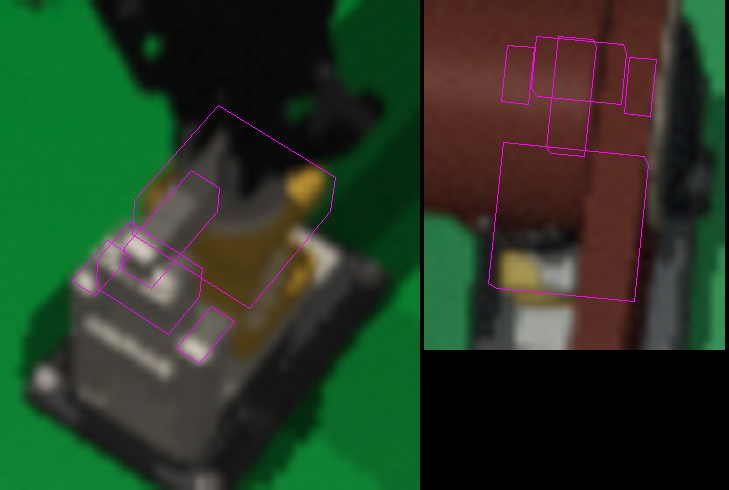

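The knuckle (bright, at about (150,265)) hovers between the post tops at (88,275) and (200,345), so the alignment is right. I'll descend in steps and watch the force.

```bash
python3 -m crank '[{"offset":[0.001,0.001,0.004],"twist":[0,0,0]},{"offset":[0.001,0.001,0.008],"twist":[0,0,0]},{"offset":[0.001,0.001,0.012],"twist":[0,0,0]},{"offset":[0.001,0.001,0.012],"twist":[0,0,0]}]'; python3 -m crank '[{"offset":[0,0,0.003],"twist":[0,0,0]},{"offset":[0,0,0.004],"twist":[0,0,0]},{"offset":[0,0,0.004],"twist":[0,0,0]}]'
```

```text
t: 7.3
tool_pos: [0.5948, 0.0035, 0.1225]
tool_rot: [0.182, 3.133, 0.0]
contact_force: [-4.3, 1.3, 7.7]
opening: 0.0127
grip_force: 61.8
t: 7.68
tool_pos: [0.5951, 0.0041, 0.1177]
tool_rot: [0.181, 3.132, 0.002]
contact_force: [1.8, 3.5, -2.1]
opening: 0.0122
grip_force: 60.8
```

```bash
python3 -m crank '[{"offset":[0,0,0.003],"twist":[0,0,0]},{"offset":[0,0,0.005],"twist":[0,0,0]},{"offset":[0,0,0.005],"twist":[0,0,0]}]'; python3 -m crank '[{"offset":[0,0,0.003],"twist":[0,0,0]},{"offset":[0,0,0.005],"twist":[0,0,0]},{"offset":[0,0,0.005],"twist":[0,0,0]}]'
```

```text
t: 8.05
tool_pos: [0.5934, 0.0044, 0.1095]
tool_rot: [-0.181, -3.136, -0.003]
contact_force: [1.4, 5.8, -1.0]
opening: 0.0121
grip_force: 60.9
t: 8.43
tool_pos: [0.5933, 0.0044, 0.1044]
tool_rot: [-0.181, -3.136, -0.003]
contact_force: [1.4, 4.7, -2.2]
opening: 0.0124
grip_force: 60.9
```

```bash
python3 -m crank '[{"offset":[0,0.001,0.002],"twist":[0,0,0]},{"offset":[0,0.0015,0.004],"twist":[0,0,0]},{"offset":[0,0.0015,0.004],"twist":[0,0,0]}]'; python3 -m crank '[{"offset":[0,0,0.001],"twist":[0,0,0]},{"offset":[0,0,0.002],"twist":[0,0,0]},{"offset":[0,0,0.002],"twist":[0,0,0]}]'
```

```text
t: 8.8
tool_pos: [0.5931, 0.0046, 0.1025]
tool_rot: [-0.182, -3.135, 0.001]
contact_force: [-7.1, 2.3, 8.7]
opening: 0.0124
grip_force: 62.3
t: 9.18
tool_pos: [0.5932, 0.0046, 0.1024]
tool_rot: [-0.182, -3.134, 0.001]
contact_force: [-12.8, 2.4, 17.4]
opening: 0.0126
grip_force: 63.5
```

```bash
python3 -m crank '[{"offset":[0,0,-0.002],"twist":[0,0,0]},{"offset":[0,0,-0.002],"twist":[0,0,0]},{"offset":[0,0,-0.002],"twist":[0,0,0]}]'; python3 -m crank '[{"offset":[0,0,0],"twist":[0,0,0]},{"offset":[0,0,0],"twist":[0,0,0]},{"offset":[0,0,-0.05],"twist":[0,0,0]},{"offset":[0,0,-0.1],"twist":[0,0,0]},{"offset":[0.05,-0.06,-0.1],"twist":[0,0,0]},{"offset":[0.1,-0.12,-0.1],"twist":[0,0,0]},{"offset":[0.15,-0.18,-0.1],"twist":[0,0,0]},{"offset":[0.18,-0.2,-0.1],"twist":[0,0,0]},{"offset":[0.18,-0.2,-0.1],"twist":[0,0,0]},{"offset":[0.18,-0.2,-0.1],"twist":[0,0,0]}]' 0.6; python3 - <<'E'
from h import *
ims={n:get_image(n) for n in CAMS}; pickle.dump(ims,open("i3.pkl","wb"))
rg={}
for n in CAMS:
    for d in cut_out("upper",n)[:2]: print(n,round(d["confidence"],2),np.round(d["rect"])); rg.setdefault(n,d["region"])
q,s=fit("upper",rg,[.584,.0046,.053,-.115]); print(np.round(q,4),s)
M["posts"]=[box(-12.2,12.2,20.5,32,103.9,104),box(-12.2,12.2,-32,-20.5,103.9,104)]
overlay([("posts",[.6459,-.002,-.001,-.115]),("upper",[.584,.0046,.053,-.115])],{"scene":(318,208,378,268),"top":(262,140,305,210)},"pics/f.png",ims,zoom=7)
E
```

```text
t: 9.55
tool_pos: [0.5931, 0.0046, 0.1026]
tool_rot: [-0.182, -3.135, 0.001]
contact_force: [-6.3, 2.0, 8.0]
opening: 0.0125
grip_force: 62.3
t: 10.8
tool_pos: [0.3907, -0.1739, 0.2011]
tool_rot: [0.188, 3.136, -0.001]
contact_force: [-0.2, 0.8, -0.2]
opening: 0.0513
grip_force: 0.0
scene 0.76 [347. 233.  36.  35.]
scene 0.25 [348. 251.  55.  43.]
top 0.81 [284. 175.  20.  39.]
top 0.49 [352. 228.  26.  20.]
[ 0.5863  0.0022  0.054  -0.103 ] 0.20280525455923432
```

View pics/f.png

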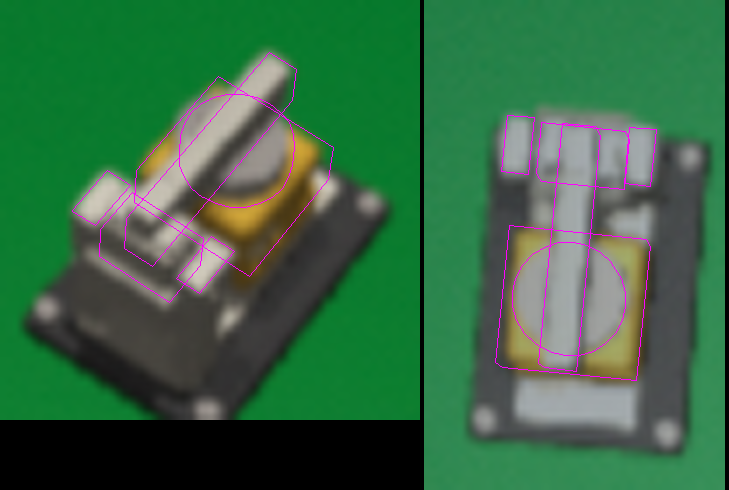

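```bash
cat >> h.py <<'E'
from scipy.optimize import differential_evolution as DE
from scipy.ndimage import map_coordinates as mc
def grads(ims):
    G={}
    for n in ims:
        b=cv2.GaussianBlur(ims[n].astype(np.float32),(0,0),.7); G[n]=np.sqrt(sum(cv2.Sobel(b[...,c],cv2.CV_32F,1,0)**2+cv2.Sobel(b[...,c],cv2.CV_32F,0,1)**2 for c in range(3)))
    return G
def rectpts(x0,x1,y0,y1,z):
    t=np.linspace(0,1,25)[:,None]; c=np.array([[x0,y0,z],[x1,y0,z],[x1,y1,z],[x0,y1,z]])/1000
    return np.vstack([c[i]+(c[(i+1)%4]-c[i])*t for i in range(4)])
def efit(G,pts,bounds,seed=1):
    """bounds on x,y,z,yaw[,pitch]"""
    def W(v):
        r=R.from_euler("ZY",[v[3],v[4] if len(v)>4 else 0]); return r.apply(pts)+v[:3]
    f=lambda v:-np.mean([mc(G[n],proj(n,W(v))[:,::-1].T,order=1).mean() for n in G])
    r=DE(f,bounds,seed=seed,maxiter=80); return np.round(r.x,4),round(r.fun)
E
python3 - <<'E'
from h import *
ims=pickle.load(open("i3.pkl","rb")); G=grads(ims)
B=[(.57,.60),(-.008,.015),(.04,.07),(-.17,-.06)]
sp=rectpts(-31,71,-7,7,64); ca=rectpts(-30,30,-30,30,26)
for nm,p in(("spine",sp),("cast",ca),("both",np.vstack([sp,ca]))):
    print(nm,efit(G,p,B),efit(G,p,B+[(-.12,.12)]))
posts=np.vstack([rectpts(-12,12,20.5,32,104),rectpts(-12,12,-32,-20.5,104)])
print("posts zfree",efit(G,posts,[(.63,.66),(-.015,.01),(-.01,.01),(-.17,-.06)]))
i0={n:cv2.imread(f"pics/{n}0.png") for n in CAMS}
print("spine at start",efit(grads(i0),sp,[(.39,.42),(.125,.15),(-.012,.012),(-.2,-.05)]))
E
```

```text
spine (array([ 0.5858,  0.0031,  0.0585, -0.142 ]), -312) (array([ 0.5929,  0.0026,  0.0583, -0.1033, -0.1116]), -337)
cast (array([ 0.5869,  0.0019,  0.048 , -0.1579]), -304) (array([ 0.5837,  0.002 ,  0.0482, -0.1471,  0.1008]), -306)
both (array([ 0.5865,  0.003 ,  0.0558, -0.1435]), -295) (array([ 0.5909,  0.0026,  0.0573, -0.109 , -0.0862]), -309)
posts zfree (array([ 6.461e-01, -1.500e-03,  1.000e-04, -1.137e-01]), -406)
spine at start (array([ 0.4074,  0.139 ,  0.0007, -0.1209]), -367)
```

```bash
python3 - <<'E'
from h import *
print(goal([.6445,-.002,.2]),goal([.6445,-.002,.125]))
E
```

```text
(array([-231.1,  198.3,    1.2]), 0, array([ 0.3921, -0.1725,  0.2012]), np.float64(173.4)) (array([-231.1,  198.3,   76.2]), 0, array([ 0.3921, -0.1725,  0.2012]), np.float64(173.4))
```

```bash
python3 -m crank '[{"offset":[-0.05,0.045,0],"twist":[0,0,0]},{"offset":[-0.1,0.09,0],"twist":[0,0,0]},{"offset":[-0.15,0.135,0],"twist":[0,0,0]},{"offset":[-0.2,0.17,0],"twist":[0,0,0]},{"offset":[-0.231,0.198,0],"twist":[0,0,0]},{"offset":[-0.231,0.198,0.03],"twist":[0,0,0]},{"offset":[-0.231,0.198,0.06],"twist":[0,0,0]},{"offset":[-0.231,0.198,0.07],"twist":[0,0,0]},{"offset":[-0.231,0.198,0.07],"twist":[0,0,0]},{"offset":[-0.231,0.198,0.07],"twist":[0,0,0]}]' 0; python3 -m crank '[{"offset":[0,0,0.003],"twist":[0,0,0]},{"offset":[0,0,0.006],"twist":[0,0,0]},{"offset":[0,0,0.008],"twist":[0,0,0]},{"offset":[0,0,0.008],"twist":[0,0,0]}]'
```

```text
t: 12.25
tool_pos: [0.645, -0.003, 0.133]
tool_rot: [0.182, 3.134, -0.0]
contact_force: [-0.0, 1.7, 0.1]
opening: -0.0003
grip_force: 0.0
t: 12.75
tool_pos: [0.6445, -0.0032, 0.1254]
tool_rot: [0.182, 3.135, -0.0]
contact_force: [-2.5, 0.6, 6.9]
opening: 0.0
grip_force: 3.6
```

```bash
python3 -m crank '[{"offset":[0,0,0.002],"twist":[0,0,0]},{"offset":[0,0,0.004],"twist":[0,0,0]},{"offset":[0,0,0.004],"twist":[0,0,0]}]';python3 -m crank '[{"offset":[0,0,0.002],"twist":[0,0,0]},{"offset":[0,0,0.003],"twist":[0,0,0]},{"offset":[0,0,0.003],"twist":[0,0,0]}]'
```

```text
t: 13.12
tool_pos: [0.6454, -0.0034, 0.1251]
tool_rot: [0.182, 3.133, -0.001]
contact_force: [-8.6, 0.5, 19.6]
opening: 0.0
grip_force: 10.0
t: 13.5
tool_pos: [0.6467, -0.0036, 0.1252]
tool_rot: [0.182, 3.13, -0.002]
contact_force: [-11.4, 0.1, 28.1]
opening: 0.0001
grip_force: 14.4
```

The knuckle is hung up: it touches at 0.125 m and should be at 0.118 m, so it is tilted by about 0.08 rad and wedged in the saddle. I'll regrip the spine, take it back to the mat to level it, and retry with a firmer grip.

```bash
python3 -m crank '[{"offset":[0,0,-0.03],"twist":[0,0,0]},{"offset":[0,0,-0.03],"twist":[0,0,0]},{"offset":[0.054,0.002,-0.03],"twist":[0,0,0]},{"offset":[0.054,0.002,-0.03],"twist":[0,0,0]},{"offset":[0.054,0.002,0.0],"twist":[0,0,0]},{"offset":[0.054,0.002,0.016],"twist":[0,0,0]},{"offset":[0.054,0.002,0.016],"twist":[0,0,0]},{"offset":[0.054,0.002,0.016],"twist":[0,0,0]}]' 0.5; python3 -m crank '[{"offset":[0,0,0],"twist":[0,0,0]},{"offset":[0,0,0],"twist":[0,0,0]},{"offset":[0,0,0],"twist":[0,0,0]},{"offset":[0,0,0],"twist":[0,0,0]},{"offset":[0,0,0],"twist":[0,0,0]},{"offset":[0,0,0],"twist":[0,0,0]}]' 0 120
```

```text
t: 14.5
tool_pos: [0.5914, 0.0051, 0.101]
tool_rot: [0.183, 3.135, -0.0]
contact_force: [-0.4, -1.0, 0.4]
opening: 0.0424
grip_force: 0.0
t: 15.25
tool_pos: [0.5914, 0.005, 0.1017]
tool_rot: [0.182, 3.134, -0.001]
contact_force: [-1.5, -0.6, 6.1]
opening: 0.0112
grip_force: 117.9
```

```bash
python3 -m crank '[{"offset":[0,0,-0.005],"twist":[0,0,0]},{"offset":[0,0,-0.01],"twist":[0,0,0]},{"offset":[0,0,-0.02],"twist":[0,0,0]},{"offset":[0,0,-0.05],"twist":[0,0,0]},{"offset":[0,0,-0.05],"twist":[0,0,0]},{"offset":[0.05,0.03,-0.05],"twist":[0,0,0]},{"offset":[0.1,0.06,-0.05],"twist":[0,0,0]},{"offset":[0.15,0.09,-0.05],"twist":[0,0,0]},{"offset":[0.192,0.113,-0.05],"twist":[0,0,0]},{"offset":[0.192,0.113,-0.05],"twist":[0,5,0]},{"offset":[0.192,0.113,0],"twist":[0,5,0]},{"offset":[0.192,0.113,0.045],"twist":[0,5,0]},{"offset":[0.192,0.113,0.045],"twist":[0,5,0]},{"offset":[0.192,0.113,0.045],"twist":[0,5,0]}]'; python3 - <<'E'
from h import *
ims={n:get_image(n) for n in CAMS}
cv2.imwrite("pics/g.png",cv2.resize(ims["scene"][180:260,350:460,::-1],None,fx=6,fy=6,interpolation=cv2.INTER_CUBIC))
E
```

```text
t: 17.0
tool_pos: [0.4138, 0.1398, 0.0564]
tool_rot: [-0.177, -3.051, -0.008]
contact_force: [0.6, 0.2, -2.7]
opening: 0.0114
grip_force: 118.1
```

View pics/g.png

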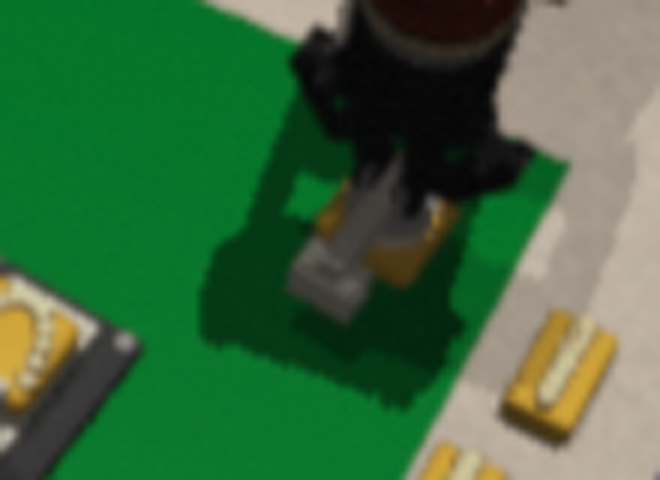

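```bash
python3 -m crank '[{"offset":[0,0,0.006],"twist":[0,0,0]},{"offset":[0,0,0.01],"twist":[0,0,0]},{"offset":[0,0,0.01],"twist":[0,0,0]},{"offset":[0,0,0.01],"twist":[0,0,0]}]'
```

```text
t: 17.6
tool_pos: [0.412, 0.1398, 0.0453]
tool_rot: [-0.177, -3.049, -0.008]
contact_force: [0.5, 0.1, -2.9]
opening: 0.0114
grip_force: 118.2
```

```bash
python3 -m crank '[{"offset":[0,0,0.002],"twist":[0,0,0]},{"offset":[0,0,0.003],"twist":[0,0,0]},{"offset":[0,0,0.003],"twist":[0,0,0]}]'; python3 -m crank '[{"offset":[0,0,0],"twist":[0,0,0]},{"offset":[0,0,0],"twist":[0,0,0]},{"offset":[0,0,0],"twist":[0,0,0]},{"offset":[0,0,-0.002],"twist":[0,-5,0]},{"offset":[0,0,-0.002],"twist":[0,-5,0]},{"offset":[0,0,-0.002],"twist":[0,-5,0]}]' 0.3; python3 - <<'E'
from h import *
print(goal([.41,.139,.044]))
E
```

```text
t: 17.98
tool_pos: [0.4124, 0.1398, 0.0452]
tool_rot: [-0.177, -3.048, -0.007]
contact_force: [-7.0, -2.0, 15.5]
opening: 0.0112
grip_force: 120.9
t: 18.73
tool_pos: [0.4121, 0.1399, 0.0444]
tool_rot: [-0.182, -3.136, -0.0]
contact_force: [1.1, 0.8, -0.3]
opening: 0.0255
grip_force: 0.0
(array([ 2. , -1.1,  0.4]), 0, array([0.4121, 0.1399, 0.0444]), np.float64(173.3))
```

```bash
python3 -m crank '[{"offset":[0,0,0],"twist":[0,0,0]},{"offset":[0,0,0],"twist":[0,0,0]},{"offset":[0,0,0],"twist":[0,0,0]},{"offset":[0,0,0],"twist":[0,0,0]},{"offset":[0,0,0],"twist":[0,0,0]}]' 0 120;  python3 -m crank '[{"offset":[0,0,-0.05],"twist":[0,0,0]},{"offset":[0,0,-0.1],"twist":[0,0,0]},{"offset":[-0.05,-0.029,-0.1],"twist":[0,0,0]},{"offset":[-0.1,-0.058,-0.1],"twist":[0,0,0]},{"offset":[-0.15,-0.088,-0.1],"twist":[0,0,0]},{"offset":[-0.18,-0.105,-0.1],"twist":[0,0,0]},{"offset":[-0.1945,-0.1136,-0.1],"twist":[0,0,0]},{"offset":[-0.1945,-0.1136,-0.095],"twist":[0,0,0]},{"offset":[-0.1945,-0.1136,-0.085],"twist":[0,0,0]},{"offset":[-0.1945,-0.1136,-0.083],"twist":[0,0,0]},{"offset":[-0.1945,-0.1136,-0.083],"twist":[0,0,0]}]'; python3 -m crank '[{"offset":[0,0,0.001],"twist":[0,0,0]},{"offset":[0,0,0.002],"twist":[0,0,0]},{"offset":[0,0,0.002],"twist":[0,0,0]}]'
```

```text
t: 19.35
tool_pos: [0.4126, 0.1399, 0.0448]
tool_rot: [0.182, 3.135, 0.0]
contact_force: [0.3, 0.3, 5.7]
opening: 0.0113
grip_force: 118.2
t: 20.72
tool_pos: [0.5912, 0.0051, 0.1269]
tool_rot: [-0.181, -3.135, -0.0]
contact_force: [0.1, 0.3, -3.2]
opening: 0.011
grip_force: 118.4
t: 21.1
tool_pos: [0.592, 0.0045, 0.1254]
tool_rot: [0.182, 3.136, -0.0]
contact_force: [0.2, 0.6, -3.4]
opening: 0.0115
grip_force: 118.4
```

```bash
for i in 1; do python3 -m crank '[{"offset":[0,0,0.002],"twist":[0,0,0]},{"offset":[0,0,0.003],"twist":[0,0,0]},{"offset":[0,0,0.003],"twist":[0,0,0]}]'; python3 -m crank '[{"offset":[0,0,0.001],"twist":[0,0,0]},{"offset":[0,0,0.002],"twist":[0,0,0]},{"offset":[0,0,0.002],"twist":[0,0,0]}]'; done
```

```text
t: 21.48
tool_pos: [0.5921, 0.0047, 0.1222]
tool_rot: [0.182, 3.136, 0.001]
contact_force: [1.3, 1.5, -3.3]
opening: 0.0113
grip_force: 118.5
t: 21.85
tool_pos: [0.592, 0.0046, 0.1203]
tool_rot: [0.182, 3.136, 0.0]
contact_force: [0.8, 2.8, -3.4]
opening: 0.0113
grip_force: 118.5
```

```bash
python3 -m crank '[{"offset":[0,0.001,0.001],"twist":[0,0,0]},{"offset":[0,0.001,0.003],"twist":[0,0,0]},{"offset":[0,0.001,0.003],"twist":[0,0,0]}]'; python3 -m crank '[{"offset":[0,0,0.002],"twist":[0,0,0]},{"offset":[0,0,0.004],"twist":[0,0,0]},{"offset":[0,0,0.004],"twist":[0,0,0]}]'
```

```text
t: 22.22
tool_pos: [0.5918, 0.0053, 0.1169]
tool_rot: [-0.183, -3.135, 0.0]
contact_force: [0.1, -0.9, -2.8]
opening: 0.0109
grip_force: 118.5
t: 22.6
tool_pos: [0.5919, 0.0055, 0.113]
tool_rot: [-0.182, -3.136, 0.0]
contact_force: [-0.3, 0.2, -3.4]
opening: 0.0111
grip_force: 118.5
```

Free descent, with forces near zero, so I'll continue to the seat (expected TCP about 0.0985).

```bash
python3 -m crank '[{"offset":[0,0,0.003],"twist":[0,0,0]},{"offset":[0,0,0.006],"twist":[0,0,0]},{"offset":[0,0,0.009],"twist":[0,0,0]},{"offset":[0,0,0.009],"twist":[0,0,0]}]'; python3 -m crank '[{"offset":[0,0,0.002],"twist":[0,0,0]},{"offset":[0,0,0.004],"twist":[0,0,0]},{"offset":[0,0,0.004],"twist":[0,0,0]}]'
```

```text
t: 23.1
tool_pos: [0.5918, 0.0055, 0.1038]
tool_rot: [-0.182, -3.135, -0.0]
contact_force: [-0.2, -0.7, -3.2]
opening: 0.0114
grip_force: 118.5
t: 23.48
tool_pos: [0.5921, 0.0055, 0.1007]
tool_rot: [-0.182, -3.136, 0.0]
contact_force: [-1.7, -0.2, -1.9]
opening: 0.0117
grip_force: 119.0
```

```bash
python3 -m crank '[{"offset":[0,0,0.001],"twist":[0,0,0]},{"offset":[0,0,0.001],"twist":[0,0,0]},{"offset":[0,0,0.001],"twist":[0,0,0]}]'; python3 -m crank '[{"offset":[0,0,0.001],"twist":[0,0,0]},{"offset":[0,0,0.0015],"twist":[0,0,0]},{"offset":[0,0,0.0015],"twist":[0,0,0]}]'
```

```text
t: 23.85
tool_pos: [0.5921, 0.0054, 0.1004]
tool_rot: [-0.182, -3.136, 0.0]
contact_force: [-5.3, 0.2, 3.1]
opening: 0.0113
grip_force: 119.7
t: 24.22
tool_pos: [0.5921, 0.0054, 0.1001]
tool_rot: [-0.182, -3.136, 0.001]
contact_force: [-9.5, 0.8, 9.8]
opening: 0.011
grip_force: 120.4
```

```bash
python3 -m crank '[{"offset":[0,0,0],"twist":[0,0,0]},{"offset":[0,0,0],"twist":[0,0,0]},{"offset":[0,0,0],"twist":[0,0,0]},{"offset":[0,0,-0.04],"twist":[0,0,0]},{"offset":[0,0,-0.04],"twist":[0,0,0]}]' 0.3; python3 -m crank '[{"offset":[-0.052,-0.001,0],"twist":[0,0,0]},{"offset":[-0.052,-0.001,0],"twist":[0,0,0]},{"offset":[-0.052,-0.001,0.012],"twist":[0,0,0]},{"offset":[-0.052,-0.001,0.016],"twist":[0,0,0]},{"offset":[-0.052,-0.001,0.018],"twist":[0,0,0]},{"offset":[-0.052,-0.001,0.02],"twist":[0,0,0]},{"offset":[-0.052,-0.001,0.02],"twist":[0,0,0]}]' 0; python3 -m crank '[{"offset":[0,0,0.001],"twist":[0,0,0]},{"offset":[0,0,0.002],"twist":[0,0,0]},{"offset":[0,0,0.002],"twist":[0,0,0]}]'
```

```text
t: 24.85
tool_pos: [0.5949, 0.0051, 0.1418]
tool_rot: [0.182, 3.129, -0.001]
contact_force: [-0.1, -0.1, -0.0]
opening: 0.0257
grip_force: 0.0
t: 25.72
tool_pos: [0.6438, -0.0015, 0.1193]
tool_rot: [0.182, 3.135, -0.0]
contact_force: [-3.0, -0.2, 5.8]
opening: 0.0001
grip_force: 2.6
t: 26.1
tool_pos: [0.6446, -0.0015, 0.1189]
tool_rot: [0.182, 3.133, -0.0]
contact_force: [-4.2, 0.2, 9.0]
opening: -0.0003
grip_force: 4.8
```

The upper half is seated: the knuckle top touches at 0.119 m, against 0.118 m expected. Next I'll go for the nearest lid.

```bash
python3 - <<'E'
from h import *
P=pickle.load(open("P.pkl","rb"))
print(goal([*P["lid2"][:2],.055],P["lid2"][3]))
E
```

```text
(array([ 220. , -225.9,   63.2]), np.float64(-2.7), array([ 0.6446, -0.0015,  0.1189]), np.float64(173.4))
```

```bash
python3 -m crank '[{"offset":[0,0,-0.05],"twist":[0,0,0]},{"offset":[0.04,-0.04,-0.06],"twist":[0,0,0]},{"offset":[0.085,-0.085,-0.06],"twist":[0,0,-2.7]},{"offset":[0.125,-0.125,-0.04],"twist":[0,0,-2.7]},{"offset":[0.165,-0.168,-0.02],"twist":[0,0,-2.7]},{"offset":[0.2,-0.205,0],"twist":[0,0,-2.7]},{"offset":[0.22,-0.226,0],"twist":[0,0,-2.7]},{"offset":[0.22,-0.226,0.03],"twist":[0,0,-2.7]},{"offset":[0.22,-0.226,0.063],"twist":[0,0,-2.7]},{"offset":[0.22,-0.226,0.063],"twist":[0,0,-2.7]},{"offset":[0.22,-0.226,0.063],"twist":[0,0,-2.7]},{"offset":[0.22,-0.226,0.063],"twist":[0,0,-2.7]}]' 0.6 60; python3 -m crank '[{"offset":[0,0,0],"twist":[0,0,0]},{"offset":[0,0,0],"twist":[0,0,0]},{"offset":[0,0,0],"twist":[0,0,0]},{"offset":[0,0,0],"twist":[0,0,0]},{"offset":[0,0,0],"twist":[0,0,0]},{"offset":[0,0,0],"twist":[0,0,0]}]' 0
```

```text
t: 27.6
tool_pos: [0.4002, -0.2013, 0.0547]
tool_rot: [0.108, 3.137, -0.003]
contact_force: [-1.3, -0.8, -0.4]
opening: 0.0513
grip_force: 0.0
t: 28.35
tool_pos: [0.3995, -0.2009, 0.0536]
tool_rot: [0.108, 3.139, -0.001]
contact_force: [-0.3, 0.6, 4.8]
opening: 0.0125
grip_force: 61.6
```

```bash
python3 -m crank '[{"offset":[0,0,-0.03],"twist":[0,0,0]},{"offset":[0,0,-0.06],"twist":[0,0,0]},{"offset":[0,0,-0.06],"twist":[0,0,0]},{"offset":[-0.003,0.05,-0.06],"twist":[0,0,0]},{"offset":[-0.006,0.1,-0.06],"twist":[0,0,0]},{"offset":[-0.01,0.15,-0.06],"twist":[0,0,0]},{"offset":[-0.0127,0.2,-0.06],"twist":[0,0,0]},{"offset":[-0.0127,0.25,-0.06],"twist":[0,0,0]},{"offset":[-0.0127,0.25,-0.06],"twist":[0,0,0]},{"offset":[-0.0127,0.25,-0.06],"twist":[0,0,0]}]'; python3 - <<'E'
from h import *
ims={n:get_image(n) for n in CAMS}
for q in("pin","gauge","mount_ring"):
    for n in CAMS:
        for d in cut_out(q,n)[:2]: print(q,n,round(d["confidence"],2),np.round(d["rect"]),np.round(ray(n,d["rect"][:2],.012)[:2],3))
A=ims["scene"][130:240,240:380]; B=ims["top"][200:310,300:440]
cv2.imwrite("pics/k.png",cv2.resize(np.hstack([A,B])[:,:,::-1],None,fx=2.8,fy=2.8,interpolation=cv2.INTER_CUBIC))
E
```

```text
t: 29.6
tool_pos: [0.4279, 0.0478, 0.1113]
tool_rot: [-0.107, -3.137, 0.001]
contact_force: [-0.6, -0.7, -0.6]
opening: 0.013
grip_force: 60.6
pin top 0.64 [431. 226.  10.  48.] [ 0.441 -0.465]
gauge scene 0.69 [325. 180.  22.  16.] [ 0.412 -0.183]
gauge scene 0.65 [389. 201.  54.  37.] [0.384 0.041]
gauge top 0.69 [284. 182.  34.  51.] [0.593 0.006]
gauge top 0.64 [347. 240.  14.  24.] [ 0.403 -0.193]
mount_ring scene 0.19 [269. 162.  49.  38.] [ 0.443 -0.394]
```

This tub holds the gauge; the "pin" hit at (431,226) is the wax knife. I'll put the lid back along the same path.

```bash
python3 -m crank '[{"offset":[0.003,-0.05,0],"twist":[0,0,0]},{"offset":[0.006,-0.1,0],"twist":[0,0,0]},{"offset":[0.0127,-0.15,0],"twist":[0,0,0]},{"offset":[0.0127,-0.2,0],"twist":[0,0,0]},{"offset":[0.0127,-0.25,0],"twist":[0,0,0]},{"offset":[0.0127,-0.25,0],"twist":[0,0,0]},{"offset":[0.0127,-0.25,0.03],"twist":[0,0,0]},{"offset":[0.0127,-0.25,0.05],"twist":[0,0,0]},{"offset":[0.0127,-0.25,0.055],"twist":[0,0,0]},{"offset":[0.0127,-0.25,0.06],"twist":[0,0,0]},{"offset":[0.0127,-0.25,0.06],"twist":[0,0,0]},{"offset":[0.0127,-0.25,0.06],"twist":[0,0,0]}]'; python3 - <<'E'
from h import *
P=pickle.load(open("P.pkl","rb"))
for k in("lid0","lid1"): print(goal([*P[k][:2],.055],P[k][3]))
E
```

```text
t: 31.5
tool_pos: [0.3996, -0.2008, 0.0537]
tool_rot: [0.108, 3.138, -0.001]
contact_force: [0.8, 0.2, 1.3]
opening: 0.0125
grip_force: 60.8
(array([-211.4,   -4.4,   -1. ]), np.float64(-7.6), array([ 0.3996, -0.2008,  0.0537]), np.float64(176.1))
(array([ -86.7, -159.9,   -1.1]), np.float64(-1.9), array([ 0.3996, -0.2008,  0.0537]), np.float64(176.1))
```

```bash
python3 -m crank '[{"offset":[0,0,0],"twist":[0,0,0]},{"offset":[0,0,0],"twist":[0,0,0]},{"offset":[0,0,0],"twist":[0,0,0]},{"offset":[0,0,-0.05],"twist":[0,0,0]},{"offset":[0,0,-0.06],"twist":[0,0,0]},{"offset":[-0.055,-0.001,-0.06],"twist":[0,0,0]},{"offset":[-0.11,-0.002,-0.06],"twist":[0,0,-7.6]},{"offset":[-0.16,-0.003,-0.06],"twist":[0,0,-7.6]},{"offset":[-0.2114,-0.0044,-0.06],"twist":[0,0,-7.6]},{"offset":[-0.2114,-0.0044,-0.06],"twist":[0,0,-7.6]},{"offset":[-0.2114,-0.0044,-0.03],"twist":[0,0,-7.6]},{"offset":[-0.2114,-0.0044,0],"twist":[0,0,-7.6]},{"offset":[-0.2114,-0.0044,0],"twist":[0,0,-7.6]},{"offset":[-0.2114,-0.0044,0],"twist":[0,0,-7.6]}]' 0.6; python3 -m crank '[{"offset":[0,0,0],"twist":[0,0,0]},{"offset":[0,0,0],"twist":[0,0,0]},{"offset":[0,0,0],"twist":[0,0,0]},{"offset":[0,0,0],"twist":[0,0,0]},{"offset":[0,0,0],"twist":[0,0,0]},{"offset":[0,0,0],"twist":[0,0,0]}]' 0
```

```text
t: 33.25
tool_pos: [0.6094, -0.2197, 0.0538]
tool_rot: [-0.099, 3.14, -0.0]
contact_force: [-0.8, -0.2, -0.1]
opening: 0.0511
grip_force: 0.0
t: 34.0
tool_pos: [0.6103, -0.2199, 0.0543]
tool_rot: [-0.1, 3.138, -0.001]
contact_force: [-0.9, 1.0, 5.5]
opening: 0.0127
grip_force: 62.1
```

```bash
python3 -m crank '[{"offset":[0,0,-0.03],"twist":[0,0,0]},{"offset":[0,0,-0.06],"twist":[0,0,0]},{"offset":[0,0,-0.06],"twist":[0,0,0]},{"offset":[0.06,0.004,-0.06],"twist":[0,0,0]},{"offset":[0.12,0.008,-0.06],"twist":[0,0,0]},{"offset":[0.18,0.0115,-0.06],"twist":[0,0,0]},{"offset":[0.177,0.06,-0.06],"twist":[0,0,0]},{"offset":[0.174,0.12,-0.06],"twist":[0,0,0]},{"offset":[0.17,0.17,-0.06],"twist":[0,0,0]},{"offset":[0.166,0.23,-0.06],"twist":[0,0,0]},{"offset":[0.1625,0.281,-0.06],"twist":[0,0,0]},{"offset":[0.1625,0.281,-0.06],"twist":[0,0,0]},{"offset":[0.1625,0.281,-0.06],"twist":[0,0,0]}]'; python3 - <<'E'
from h import *
ims={n:get_image(n) for n in CAMS}
for q in("pin","gauge","mount_ring"):
    for n in CAMS:
        for d in cut_out(q,n)[:2]: print(q,n,round(d["confidence"],2),np.round(d["rect"]),np.round(ray(n,d["rect"][:2],.012)[:2],3))
A=ims["scene"][130:240,240:380]; B=ims["top"][130:240,300:440]
cv2.imwrite("pics/k.png",cv2.resize(np.hstack([A,B])[:,:,::-1],None,fx=2.8,fy=2.8,interpolation=cv2.INTER_CUBIC))
E
```

```text
t: 35.62
tool_pos: [0.4287, 0.0504, 0.1115]
tool_rot: [0.101, -3.138, 0.001]
contact_force: [-0.2, 0.2, -0.2]
opening: 0.0127
grip_force: 61.2
pin scene 0.44 [290. 217.  15.  27.] [ 0.602 -0.205]
pin scene 0.3 [273. 176.  51.  36.] [ 0.49  -0.345]
gauge top 0.67 [285. 177.  18.  37.] [0.609 0.004]
mount_ring top 0.68 [352. 178.  11.  30.] [ 0.603 -0.215]
```

```bash
python3 - <<'E'
from h import *
ims={n:get_image(n) for n in CAMS}; pickle.dump(ims,open("i5.pkl","wb"))
A=ims["scene"][185:255,255:325]; B=ims["top"][145:215,320:390]
cv2.imwrite("pics/k.png",cv2.resize(np.hstack([A,B])[:,:,::-1],None,fx=5.7,fy=5.7,interpolation=cv2.INTER_CUBIC))
E
```

```text
(no output)
```

View pics/k.png

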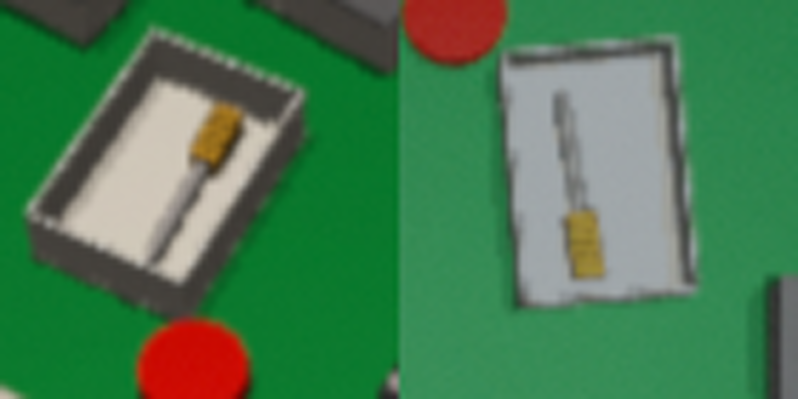

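The pin lies in this tub: brass handle at top-view px (352.5,188) and tip at (348,162), pointing +x. I'll set the lid down here and measure the pin.

```bash
python3 -m crank '[{"offset":[0,0,0.05],"twist":[0,0,0]},{"offset":[0,0,0.085],"twist":[0,0,0]},{"offset":[0,0,0.095],"twist":[0,0,0]},{"offset":[0,0,0.099],"twist":[0,0,0]},{"offset":[0,0,0.1],"twist":[0,0,0]},{"offset":[0,0,0.1],"twist":[0,0,0]}]'; python3 - <<'E'
from h import *
ims=pickle.load(open("i5.pkl","rb")); regs={}
for n,(a,b,c,d) in {"scene":(275,195,310,240),"top":(340,150,368,205)}.items():
    im=ims[n].astype(float); m=np.zeros((400,640),bool)
    s=im[...,0]-im[...,2]; m[b:d,a:c]=s[b:d,a:c]>25; regs[n]=m
    ys,xs=np.where(m); print(n,m.sum(),xs.mean(),ys.mean(),ray(n,(xs.mean(),ys.mean()),.014)[:2])
M["handle"]=[box(-38,0,-9,9,-9,9)]
q,s=fit("handle",regs,[.57,-.215,.011,.16],free=(0,1,2,3),yaws=(0,.1,-.1)); print("handle",np.round(q,4),s)
h0=ray("top",(352.5,188),.012); t=ray("top",(348.2,161.7),.012); print("tip",t,"yaw",np.arctan2(*(t-h0)[[1,0]]))
G=grads(ims); print("edge",efit(G,np.vstack([rectpts(-38,0,-9,9,9),rectpts(0,62,-4.5,4.5,2)]),[(.56,.61),(-.235,-.19),(.009,.014),(.0,.3)]))
E
```

```text
t: 36.88
tool_pos: [0.4307, 0.0505, 0.0142]
tool_rot: [-0.1, 3.137, -0.0]
contact_force: [-0.5, 0.0, -1.5]
opening: 0.0127
grip_force: 61.2
scene 90 292.3666666666667 208.27777777777777 [ 0.56944803 -0.2151723 ]
top 66 352.24242424242425 187.5 [ 0.57031212 -0.21386808]
handle [ 0.5889 -0.2115  0.0157  0.1259] 0.15112533365687936
tip [ 0.6545802  -0.20281955  0.012     ] yaw 0.13953527325159606
edge (array([ 0.5896, -0.2087,  0.0092,  0.1426]), -291)
```

```bash
python3 -m crank '[{"offset":[0,0,0.001],"twist":[0,0,0]},{"offset":[0,0,0.0015],"twist":[0,0,0]}]'; python3 -m crank '[{"offset":[0,0,0],"twist":[0,0,0]},{"offset":[0,0,0],"twist":[0,0,0]},{"offset":[0,0,0],"twist":[0,0,0]},{"offset":[0,0,-0.05],"twist":[0,0,0]},{"offset":[0,0,-0.1],"twist":[0,0,0]},{"offset":[0,0,-0.14],"twist":[0,0,0]},{"offset":[0,0,-0.14],"twist":[0,0,0]}]' 0.5; python3 - <<'E'
from h import *
print(goal([.5702,-.213,.1],.135),get_obs()["q"])
E
```

```text
t: 37.12
tool_pos: [0.4306, 0.0505, 0.0133]
tool_rot: [-0.1, 3.139, -0.0]
contact_force: [-5.9, 0.3, 11.5]
opening: 0.0129
grip_force: 62.8
t: 38.0
tool_pos: [0.4321, 0.0505, 0.1556]
tool_rot: [-0.1, 3.132, -0.001]
contact_force: [0.1, -0.5, -0.8]
opening: 0.0426
grip_force: 0.0
(array([-120.6, -271.7,   56.8]), np.float64(-4.1), array([0.4321, 0.0505, 0.1556]), np.float64(-176.4)) [-5.51273646e-02 -3.79708913e-01  2.12301488e+00 -2.09620710e-05
  1.38998671e+00 -1.68956198e+00]
```

```bash
python3 -m crank '[{"offset":[-0.025,-0.055,0],"twist":[0,0,0]},{"offset":[-0.05,-0.11,0],"twist":[0,0,-4.1]},{"offset":[-0.075,-0.165,0],"twist":[0,0,-4.1]},{"offset":[-0.1,-0.22,0],"twist":[0,0,-4.1]},{"offset":[-0.1206,-0.2717,0],"twist":[0,0,-4.1]},{"offset":[-0.1206,-0.2717,0.05],"twist":[0,0,-4.1]},{"offset":[-0.1206,-0.2717,0.08],"twist":[0,0,-4.1]},{"offset":[-0.1206,-0.2717,0.08],"twist":[0,0,-4.1]},{"offset":[-0.1206,-0.2717,0.08],"twist":[0,0,-4.1]}]'; python3 - <<'E'
from h import *
print(goal([.5702,-.213,.006],.135))
E
```

```text
t: 39.12
tool_pos: [0.5674, -0.2129, 0.0718]
tool_rot: [-0.212, 3.134, -0.0]
contact_force: [0.0, -0.1, 0.9]
opening: 0.0426
grip_force: 0.0
(array([-2.7, -0.4, 65.8]), np.float64(0.0), array([ 0.5674, -0.2129,  0.0718]), np.float64(-172.2))
```

```bash
python3 -m crank '[{"offset":[-0.0015,0,0.03],"twist":[0,0,0]},{"offset":[-0.0015,0,0.055],"twist":[0,0,0]},{"offset":[-0.0015,0,0.063],"twist":[0,0,0]},{"offset":[-0.0015,0,0.063],"twist":[0,0,0]},{"offset":[-0.0015,0,0.063],"twist":[0,0,0]}]'; python3 -m crank '[{"offset":[0,0,0],"twist":[0,0,0]},{"offset":[0,0,0],"twist":[0,0,0]},{"offset":[0,0,0],"twist":[0,0,0]},{"offset":[0,0,0],"twist":[0,0,0]},{"offset":[0,0,0],"twist":[0,0,0]}]' 0 60; 
```

```text
t: 39.75
tool_pos: [0.5699, -0.2133, 0.0103]
tool_rot: [-0.212, 3.132, -0.003]
contact_force: [-0.1, 0.5, 0.4]
opening: 0.0425
grip_force: 0.0
t: 40.38
tool_pos: [0.5695, -0.2131, 0.0097]
tool_rot: [-0.212, 3.133, -0.002]
contact_force: [-0.3, 0.3, 5.3]
opening: 0.0162
grip_force: 60.7
```

```bash
python3 -m crank '[{"offset":[0,0,0],"twist":[0,0,0]},{"offset":[0,0,0],"twist":[0,0,0]},{"offset":[0,0,0.003],"twist":[0,0,0]},{"offset":[0,0,0.005],"twist":[0,0,0]},{"offset":[0,0,0.005],"twist":[0,0,0]}]' 0.35; python3 -m crank '[{"offset":[0,0,0],"twist":[0,0,0]},{"offset":[0,0,0],"twist":[0,0,0]},{"offset":[0,0,0],"twist":[0,0,0]},{"offset":[0,0,0],"twist":[0,0,0]},{"offset":[0,0,0],"twist":[0,0,0]}]' 0 80; python3 -m crank '[{"offset":[0,0,-0.06],"twist":[0,0,0]},{"offset":[0,0,-0.12],"twist":[0,0,0]},{"offset":[0,0,-0.12],"twist":[0,0,0]},{"offset":[0,0,-0.12],"twist":[0,0,0]}]'; python3 - <<'E'
from h import *
h=np.array([.6458,-.0018]); y=np.array([np.sin(.115),np.cos(.115)])
t=h-y*(.032+.072+.019+.02)
print(t,goal([*t,.1],np.pi/2-.115),get_obs()["q"])
E
```

```text
t: 41.0
tool_pos: [0.5685, -0.2126, 0.003]
tool_rot: [0.212, -3.134, -0.0]
contact_force: [-0.7, 0.3, -0.4]
opening: 0.0304
grip_force: 0.0
t: 41.62
tool_pos: [0.5689, -0.2128, 0.0036]
tool_rot: [-0.212, 3.134, -0.0]
contact_force: [0.5, -0.4, 2.5]
opening: 0.0159
grip_force: 79.9
t: 42.12
tool_pos: [0.5679, -0.2123, 0.1223]
tool_rot: [0.212, -3.133, -0.001]
contact_force: [0.5, -0.1, -2.7]
opening: 0.0163
grip_force: 79.5
[ 0.62939122 -0.14385545] (array([-70.2,  59.5,  22.2]), np.float64(-75.7), array([ 0.5679, -0.2123,  0.1223]), np.float64(-172.3)) [-4.80414392e-01  9.98074833e-02  1.75093426e+00 -4.07317117e-06
  1.29257067e+00 -2.18640832e+00]
```

Twisting toward the −y side would exceed joint 6's range, so I'll insert from the +y side.

```bash
python3 -m crank '[{"offset":[0,0,-0.06],"twist":[0,0,10]},{"offset":[0,0,-0.06],"twist":[0,0,20]},{"offset":[-0.02,0.04,-0.06],"twist":[0,0,30]},{"offset":[-0.04,0.09,-0.06],"twist":[0,0,40]},{"offset":[-0.06,0.14,-0.06],"twist":[0,0,50]},{"offset":[-0.08,0.19,-0.06],"twist":[0,0,60]},{"offset":[-0.1,0.24,-0.06],"twist":[0,0,70]},{"offset":[-0.12,0.29,-0.06],"twist":[0,0,80]},{"offset":[-0.1407,0.3368,-0.06],"twist":[0,0,90]},{"offset":[-0.1407,0.3368,-0.06],"twist":[0,0,100]},{"offset":[-0.1407,0.3368,-0.06],"twist":[0,0,104.3]},{"offset":[-0.1407,0.3368,-0.06],"twist":[0,0,104.3]},{"offset":[-0.1407,0.3368,-0.06],"twist":[0,0,104.3]},{"offset":[-0.1407,0.3368,-0.06],"twist":[0,0,104.3]}]'; python3 - <<'E'
from h import *
h=np.array([.6458,-.0018]); y=np.array([np.sin(.115),np.cos(.115)])
t=h+y*.143
print(t,goal([*t,.0815],np.pi/2-.115),get_obs()["q"])
E
```

```text
t: 43.88
tool_pos: [0.6623, 0.1397, 0.1826]
tool_rot: [-2.344, -2.091, 0.002]
contact_force: [0.1, 0.2, -1.5]
opening: 0.0163
grip_force: 79.4
[0.66220878 0.14025545] (array([ 5.000e-01, -1.000e-01,  1.011e+02]), np.float64(0.0), array([0.6623, 0.1397, 0.1826]), np.float64(83.5)) [ 9.81055127e-02  2.05219449e-01  1.52854534e+00 -3.71208575e-07
  1.40901355e+00  2.12264500e-01]
```

```bash
python3 -m crank '[{"offset":[0,0,0.05],"twist":[0,0,0]},{"offset":[0,0,0.09],"twist":[0,0,0]},{"offset":[0,0,0.101],"twist":[0,0,0]},{"offset":[0,0,0.101],"twist":[0,0,0]},{"offset":[0,0,0.101],"twist":[0,0,0]},{"offset":[0,0,0.101],"twist":[0,0,0]}]'; python3 - <<'E'
from h import *
ims={n:get_image(n) for n in CAMS}; pickle.dump(ims,open("i6.pkl","wb"))
p,r,o=tool(); X=r.as_matrix()[:,0]; print(p,np.degrees(np.arctan2(X[1],X[0])))
org=p-X*.019; a=np.arctan2(-X[1],-X[0])
M["posts"]=[box(-12.2,12.2,20.5,32,103.9,104),box(-12.2,12.2,-32,-20.5,103.9,104)]
overlay([("posts",[.6459,-.002,-.001,-.115]),("upper",[.5842,.0046,.053,-.115]),("pin",[org[0],org[1],p[2]+.0087,a])],{"scene":(318,205,400,285),"top":(240,130,312,200)},"pics/l.png",ims,zoom=5)
E
```

```text
t: 44.62
tool_pos: [0.6641, 0.1401, 0.0848]
tool_rot: [2.343, 2.089, 0.005]
contact_force: [0.9, 0.4, -0.2]
opening: 0.0162
grip_force: 79.5
[0.66355851 0.14011879 0.08395707] 83.44717311064926
```

View pics/l.png

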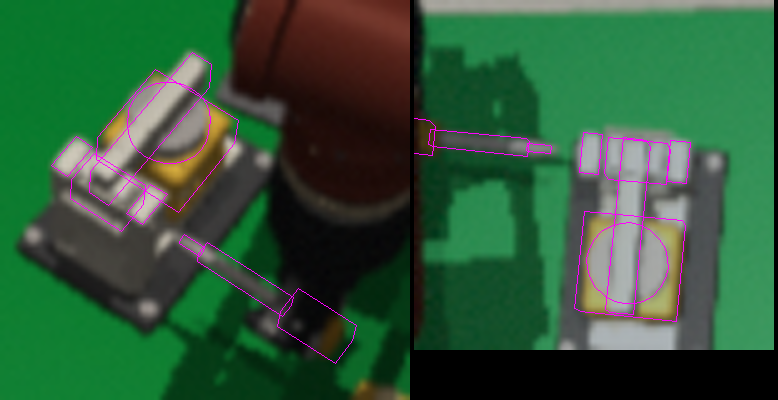

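The pin wireframe lies on the pin in both views and its line runs into the post. I'll apply a small correction and advance.

```bash
python3 -m crank '[{"offset":[0,-0.001,0.002],"twist":[0,0,0]},{"offset":[0,-0.001,0.002],"twist":[0,0,0]},{"offset":[-0.008,-0.001,0.002],"twist":[0,0,0]},{"offset":[-0.015,-0.001,0.002],"twist":[0,0,0]},{"offset":[-0.015,-0.001,0.002],"twist":[0,0,0]},{"offset":[-0.015,-0.001,0.002],"twist":[0,0,0]}]'; python3 - <<'E'
from h import *
for i in range(1):
    h=np.array([.6458,-.0018]); y=np.array([np.sin(.115),np.cos(.115)])
    print(goal([*(h+y*.128),.0816],np.pi/2-.115))
E
```

```text
t: 45.48
tool_pos: [0.66, 0.125, 0.0804]
tool_rot: [-2.345, -2.09, -0.0]
contact_force: [-0.1, 0.7, -1.7]
opening: 0.0164
grip_force: 79.5
(array([ 0.4,  0.4, -1.2]), np.float64(0.0), array([0.66  , 0.125 , 0.0804]), np.float64(83.4))
```

Good, within 0.5 mm laterally. I'll raise 1 mm and insert in steps.

```bash
python3 -m crank '[{"offset":[-0.005,0.0004,-0.001],"twist":[0,0,0]},{"offset":[-0.01,0.0004,-0.001],"twist":[0,0,0]},{"offset":[-0.015,0.0004,-0.001],"twist":[0,0,0]},{"offset":[-0.02,0.0004,-0.001],"twist":[0,0,0]},{"offset":[-0.02,0.0004,-0.001],"twist":[0,0,0]}]';  python3 -m crank '[{"offset":[-0.005,0,0],"twist":[0,0,0]},{"offset":[-0.01,0,0],"twist":[0,0,0]},{"offset":[-0.01,0,0],"twist":[0,0,0]}]'
```

```text
t: 46.1
tool_pos: [0.658, 0.1048, 0.0813]
tool_rot: [-2.345, -2.09, 0.0]
contact_force: [0.2, 0.9, -1.1]
opening: 0.0162
grip_force: 79.7
t: 46.48
tool_pos: [0.6571, 0.0948, 0.0817]
tool_rot: [2.345, 2.09, -0.0]
contact_force: [0.1, -0.2, 0.7]
opening: 0.0159
grip_force: 79.8
```

```bash
python3 -m crank '[{"offset":[-0.005,0,0],"twist":[0,0,0]},{"offset":[-0.01,0,0],"twist":[0,0,0]},{"offset":[-0.015,0,0],"twist":[0,0,0]},{"offset":[-0.015,0,0],"twist":[0,0,0]}]';  python3 -m crank '[{"offset":[-0.004,0,0],"twist":[0,0,0]},{"offset":[-0.008,0,0],"twist":[0,0,0]},{"offset":[-0.012,0,0],"twist":[0,0,0]},{"offset":[-0.012,0,0],"twist":[0,0,0]}]'
```

```text
t: 46.98
tool_pos: [0.6554, 0.0798, 0.0817]
tool_rot: [2.345, 2.09, -0.0]
contact_force: [-0.4, 0.4, 1.6]
opening: 0.0161
grip_force: 80.0
t: 47.48
tool_pos: [0.654, 0.068, 0.0816]
tool_rot: [2.345, 2.09, -0.0]
contact_force: [-0.1, 0.3, 3.8]
opening: 0.0159
grip_force: 80.2
```

```bash
python3 -m crank '[{"offset":[-0.005,0,-0.0004],"twist":[0,0,0]},{"offset":[-0.01,0,-0.0004],"twist":[0,0,0]},{"offset":[-0.015,0,-0.0004],"twist":[0,0,0]},{"offset":[-0.015,0,-0.0004],"twist":[0,0,0]}]';  python3 -m crank '[{"offset":[-0.002,0,0],"twist":[0,0,0]},{"offset":[-0.004,0,0],"twist":[0,0,0]},{"offset":[-0.004,0,0],"twist":[0,0,0]}]'
```

```text
t: 47.98
tool_pos: [0.6523, 0.0541, 0.0819]
tool_rot: [-2.344, -2.09, -0.003]
contact_force: [0.9, 4.9, 3.1]
opening: 0.0163
grip_force: 80.3
t: 48.35
tool_pos: [0.6522, 0.054, 0.0821]
tool_rot: [-2.341, -2.088, -0.012]
contact_force: [2.7, 15.7, 2.8]
opening: 0.016
grip_force: 80.2
```

```bash
python3 -m crank '[{"offset":[0.004,0,-0.001],"twist":[0,0,0]},{"offset":[0.002,0,-0.001],"twist":[0,0,0]},{"offset":[0,0,-0.001],"twist":[0,0,0]},{"offset":[0,0,-0.001],"twist":[0,0,0]}]';  python3 -m crank '[{"offset":[0.004,0.001,0.001],"twist":[0,0,0]},{"offset":[0.002,0.001,0.001],"twist":[0,0,0]},{"offset":[0,0.001,0.001],"twist":[0,0,0]},{"offset":[0,0.001,0.001],"twist":[0,0,0]}]'; python3 - <<'E'
from h import *
ims={n:get_image(n) for n in CAMS}; pickle.dump(ims,open("i7.pkl","wb"))
p,r,o=tool(); X=r.as_matrix()[:,0]; print(p)
M["posts"]=[box(-12.2,12.2,20.5,32,103.9,104),box(-12.2,12.2,-32,-20.5,103.9,104)]
h=np.array([.6458,-.0018]); y=np.array([np.sin(.115),np.cos(.115)]); org=h+y*.032
overlay([("posts",[.6459,-.002,-.001,-.115]),("pin",[*org,.089,np.arctan2(-y[1],-y[0])])],{"scene":(318,205,388,275),"top":(250,135,312,200)},"pics/m.png",ims,zoom=6)
E
```

```text
t: 48.85
tool_pos: [0.6519, 0.054, 0.0825]
tool_rot: [-2.34, -2.087, -0.011]
contact_force: [3.6, 16.2, 0.9]
opening: 0.0157
grip_force: 79.9
t: 49.35
tool_pos: [0.6524, 0.0539, 0.0819]
tool_rot: [-2.34, -2.086, -0.009]
contact_force: [-0.0, 18.4, 3.6]
opening: 0.0162
grip_force: 80.3
[0.65241757 0.05395638 0.08186095]
```

View pics/m.png

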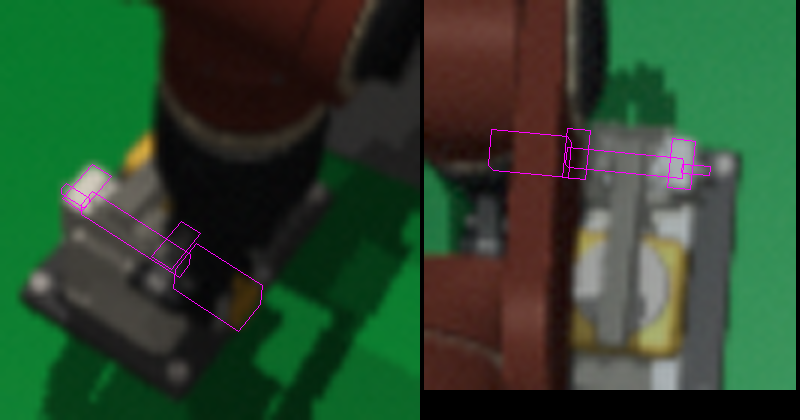

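The brass handle's end coincides with the fully-home wireframe (scene crop at (245,305)), and contact is stiff whichever way I nudge it. I'll release, back away, and check the fit numerically.

```bash
python3 -m crank '[{"offset":[0.003,-0.001,-0.0005],"twist":[0,0,0]},{"offset":[0.003,-0.001,-0.0005],"twist":[0,0,0]}]'; python3 -m crank '[{"offset":[0,0,0],"twist":[0,0,0]},{"offset":[0,0,0],"twist":[0,0,0]},{"offset":[0,0,0],"twist":[0,0,0]},{"offset":[0,0,-0.05],"twist":[0,0,0]},{"offset":[0,0,-0.1],"twist":[0,0,0]},{"offset":[0.06,0.0,-0.1],"twist":[0,0,0]},{"offset":[0.12,0.0,-0.1],"twist":[0,0,0]},{"offset":[0.18,0,-0.1],"twist":[0,0,0]},{"offset":[0.22,0,-0.1],"twist":[0,0,0]},{"offset":[0.22,0,-0.1],"twist":[0,0,0]}]' 0.35; python3 - <<'E'
from h import *
ims={n:get_image(n) for n in CAMS}; pickle.dump(ims,open("i8.pkl","wb"))
h=np.array([.6458,-.0018]); y=np.array([np.sin(.115),np.cos(.115)]); yaw=np.arctan2(-y[1],-y[0]); regs={}
M["handle"]=[box(-38,0,-9,9,-9,9)]
for n in CAMS:
    e=cv2.dilate(cv2.resize(render(n,M["handle"],[*(h+y*.033),.089,yaw]),(640,400),interpolation=cv2.INTER_AREA),np.ones((9,9)))>0
    im=ims[n].astype(float); m=e&(im[...,0]-im[...,2]>30)&(im[...,0]>im[...,1]*.95); regs[n]=m
    ys,xs=np.where(m); c=ray(n,(xs.mean(),ys.mean()),.092)[:2]; print(n,m.sum(),c,"axial",(c-h)@y,"perp",(c-h)@[y[1],-y[0]])
q,s=fit("handle",regs,[*(h+y*.032),.089,yaw]); print(np.round(q,4),s,"axial origin",(q[:2]-h)@y,"perp",(q[:2]-h)@[y[1],-y[0]])
for n in CAMS:
    for d in cut_out("pin",n)[:1]+cut_out("upper",n)[:1]: print(n,round(d["confidence"],2),np.round(d["rect"],1))
E
```

```text
t: 49.7
tool_pos: [0.6521, 0.0541, 0.0821]
tool_rot: [-2.343, -2.09, -0.004]
contact_force: [0.9, 7.3, 2.8]
opening: 0.0158
grip_force: 80.1
t: 50.95
tool_pos: [0.6768, 0.2736, 0.1817]
tool_rot: [-2.341, -2.095, 0.001]
contact_force: [-0.9, -1.2, 0.6]
opening: 0.0299
grip_force: 0.0
scene 147 [0.64671846 0.04574258] axial 0.047333943597366944 perp -0.004542958770826655
top 74 [0.6508403  0.05054016] axial 0.052572798659564005 perp -0.0009988521774362605
[ 0.6488  0.0297  0.0918 -1.6757] 0.24731985009873592 axial origin 0.03163150055802479 perp -0.0006201907191396583
scene 0.51 [354.4 254.4  12.5  11.9]
scene 0.68 [348.4 233.1  32.8  33.2]
top 0.58 [267.8 158.2  13.    7.2]
top 0.97 [283.9 176.1  22.5  36.5]
```

The pin is home: its fitted origin is 31.6 mm along the axis, against 32. Next I'll fetch the lid from the mat and close that tub.

```bash
python3 - <<'E'
from h import *
print(goal([.4305,.0505,.1],.0641),get_obs()["q"])
E
```

```text
(array([-246.3, -219.7,   82.3]), np.float64(79.7), array([0.6773, 0.2696, 0.1822]), np.float64(83.3)) [ 2.76996372e-01  3.22123457e-01  1.39015113e+00 -2.38233460e-04
  1.42957359e+00  3.93283892e-01]
```

```bash
python3 -m crank '[{"offset":[-0.04,-0.035,0],"twist":[0,0,10]},{"offset":[-0.08,-0.07,0],"twist":[0,0,20]},{"offset":[-0.12,-0.105,0],"twist":[0,0,30]},{"offset":[-0.16,-0.14,0],"twist":[0,0,40]},{"offset":[-0.2,-0.175,0],"twist":[0,0,50]},{"offset":[-0.23,-0.205,0],"twist":[0,0,60]},{"offset":[-0.2463,-0.2197,0],"twist":[0,0,70]},{"offset":[-0.2463,-0.2197,0.05],"twist":[0,0,79.7]},{"offset":[-0.2463,-0.2197,0.082],"twist":[0,0,79.7]},{"offset":[-0.2463,-0.2197,0.082],"twist":[0,0,79.7]},{"offset":[-0.2463,-0.2197,0.082],"twist":[0,0,79.7]},{"offset":[-0.2463,-0.2197,0.082],"twist":[0,0,79.7]}]' 0.6 60; python3 - <<'E'
from h import *
print(goal([.4305,.0505,.0135],.0641))
E
```

```text
t: 52.75
tool_pos: [0.4322, 0.0514, 0.1024]
tool_rot: [3.14, 0.102, 0.006]
contact_force: [0.5, -0.5, 0.1]
opening: 0.0507
grip_force: 0.0
(array([-2.1,  0.8, 88.9]), np.float64(0.1), array([0.4322, 0.0514, 0.1024]), np.float64(3.7))
```

```bash
python3 -m crank '[{"offset":[-0.001,0.0007,0.05],"twist":[0,0,0]},{"offset":[-0.001,0.0007,0.08],"twist":[0,0,0]},{"offset":[-0.001,0.0007,0.086],"twist":[0,0,0]},{"offset":[-0.001,0.0007,0.086],"twist":[0,0,0]},{"offset":[-0.001,0.0007,0.086],"twist":[0,0,0]}]'; python3 -m crank '[{"offset":[0,0,0],"twist":[0,0,0]},{"offset":[0,0,0],"twist":[0,0,0]},{"offset":[0,0,0],"twist":[0,0,0]},{"offset":[0,0,0],"twist":[0,0,0]},{"offset":[0,0,0],"twist":[0,0,0]}]' 0; python3 -m crank '[{"offset":[0,0,-0.05],"twist":[0,0,0]},{"offset":[0,0,-0.1],"twist":[0,0,0]},{"offset":[0,0,-0.1],"twist":[0,0,0]},{"offset":[0,0,-0.1],"twist":[0,0,0]}]'; python3 - <<'E'
from h import *
print(goal([.43,-.22,.114]),goal([.6103,-.2198,.114],.0641),goal([.6103,-.2198,.0543],.0641))
E
```

```text
t: 53.38
tool_pos: [0.4316, 0.0508, 0.0162]
tool_rot: [3.14, 0.103, 0.006]
contact_force: [0.5, 0.9, 0.2]
opening: 0.0513
grip_force: 0.0
t: 54.0
tool_pos: [0.4306, 0.0508, 0.0151]
tool_rot: [3.14, 0.103, 0.002]
contact_force: [-0.6, -0.1, 5.5]
opening: 0.0125
grip_force: 61.8
t: 54.5
tool_pos: [0.429, 0.0509, 0.1132]
tool_rot: [-3.14, -0.103, 0.002]
contact_force: [-0.4, -0.3, -1.6]
opening: 0.0125
grip_force: 61.0
(array([-16.7, 270.4,  -0.8]), 0, array([0.429 , 0.0509, 0.1132]), np.float64(3.7)) (array([163.2, 281.9,  -1.1]), np.float64(0.1), array([0.429 , 0.0509, 0.1132]), np.float64(3.7)) (array([163.3, 282. ,  58.6]), np.float64(0.1), array([0.429 , 0.0509, 0.1132]), np.float64(3.7))
```

```bash
python3 -m crank '[{"offset":[-0.004,0.06,0],"twist":[0,0,0]},{"offset":[-0.008,0.12,0],"twist":[0,0,0]},{"offset":[-0.012,0.18,0],"twist":[0,0,0]},{"offset":[-0.0167,0.24,0],"twist":[0,0,0]},{"offset":[-0.0167,0.27,0],"twist":[0,0,0]},{"offset":[0.04,0.274,0],"twist":[0,0,0]},{"offset":[0.1,0.278,0],"twist":[0,0,0]},{"offset":[0.14,0.28,0],"twist":[0,0,0]},{"offset":[0.162,0.2819,0],"twist":[0,0,0]},{"offset":[0.162,0.2819,0],"twist":[0,0,0]},{"offset":[0.162,0.2819,0.02],"twist":[0,0,0]},{"offset":[0.162,0.2819,0.02],"twist":[0,0,0]},{"offset":[0.162,0.2819,0.02],"twist":[0,0,0]},{"offset":[0.162,0.2819,0.02],"twist":[0,0,0]}]'; python3 - <<'E'
from h import *
print(goal([.6103,-.2198,.0543],.0641))
E
```

```text
t: 56.25
tool_pos: [0.6099, -0.2202, 0.0949]
tool_rot: [3.139, 0.102, 0.001]
contact_force: [-0.1, -0.3, -0.5]
opening: 0.0125
grip_force: 60.9
(array([ 0.4, -0.3, 40.6]), np.float64(0.1), array([ 0.6099, -0.2202,  0.0949]), np.float64(3.7))
```

```bash
python3 -m crank '[{"offset":[0.0003,0,0.02],"twist":[0,0,0]},{"offset":[0.0003,0,0.03],"twist":[0,0,0]},{"offset":[0.0003,0,0.036],"twist":[0,0,0]},{"offset":[0.0003,0,0.039],"twist":[0,0,0]},{"offset":[0.0003,0,0.039],"twist":[0,0,0]},{"offset":[0.0003,0,0.039],"twist":[0,0,0]}]'
```

```text
t: 57.0
tool_pos: [0.6105, -0.22, 0.0562]
tool_rot: [3.14, 0.103, 0.001]
contact_force: [-3.5, 1.3, 6.3]
opening: 0.013
grip_force: 61.8
```

```bash
python3 -m crank '[{"offset":[0,0,0],"twist":[0,0,0]},{"offset":[0,0,0],"twist":[0,0,0]},{"offset":[0,0,0],"twist":[0,0,0]},{"offset":[0,0,-0.06],"twist":[0,0,0]},{"offset":[-0.05,-0.02,-0.12],"twist":[0,0,0]},{"offset":[-0.1,-0.06,-0.15],"twist":[0,0,0]},{"offset":[-0.15,-0.1,-0.15],"twist":[0,0,0]},{"offset":[-0.18,-0.15,-0.15],"twist":[0,0,0]},{"offset":[-0.18,-0.15,-0.15],"twist":[0,0,0]},{"offset":[-0.18,-0.15,-0.15],"twist":[0,0,0]}]' 0.6; python3 - <<'E'
from h import *
ims={n:get_image(n) for n in CAMS}; pickle.dump(ims,open("i9.pkl","wb"))
D={(q,n):cut_out(q,n) for q in("cast1","lid1") for n in CAMS}
P=pickle.load(open("P.pkl","rb"))
for k,d in D.items(): print(k,[(round(x["confidence"],2),np.round(x["rect"]).tolist(),np.round(ray(k[1],x["rect"][:2],.015 if k[0]=="cast1" else .055)[:2],3).tolist()) for x in d])
G=grads(ims); lid=np.vstack([rectpts(-74,74,-52,52,9),rectpts(-25,25,-7,7,33)])
for k in("lid0","lid1","lid2"):
    p=P[k]; print(k,np.round(p,4),efit(G,lid,[(p[0]-.01,p[0]+.01),(p[1]-.01,p[1]+.01),(.03,.055),(p[3]-.06,p[3]+.06)]))
cs=np.vstack([rectpts(-33,33,-19,19,22),rectpts(-33,33,-6,6,32)])
for k in("cast0","cast1","cast2"):
    p=P[k]; print(k,np.round(p,4),efit(G,cs,[(p[0]-.015,p[0]+.015),(p[1]-.015,p[1]+.015),(-.006,.006),(p[3]-.2,p[3]+.2)]))
print("pan",efit(G,rectpts(-125,125,-70,70,35),[(.5,.535),(.37,.4),(-.005,.005),(-.12,-.03)]))
E
```

```text
t: 58.25
tool_pos: [0.4204, -0.0813, 0.2055]
tool_rot: [3.139, 0.105, 0.002]
contact_force: [0.0, 0.1, 0.2]
opening: 0.0514
grip_force: 0.0
('cast1', 'scene') [(0.86, [424.0, 265.0, 19.0, 25.0], [0.545, 0.233]), (0.78, [443.0, 243.0, 24.0, 19.0], [0.443, 0.255]), (0.67, [392.0, 295.0, 19.0, 25.0], [0.68, 0.192])]
('cast1', 'top') [(0.75, [210.0, 231.0, 13.0, 24.0], [0.439, 0.245]), (0.68, [213.0, 198.0, 18.0, 22.0], [0.543, 0.235]), (0.54, [227.0, 160.0, 16.0, 24.0], [0.666, 0.188])]
('lid1', 'scene') [(0.75, [266.0, 165.0, 49.0, 42.0], [0.487, -0.369]), (0.65, [283.0, 212.0, 51.0, 47.0], [0.618, -0.216]), (0.58, [322.0, 183.0, 49.0, 32.0], [0.457, -0.17]), (0.46, [348.0, 231.0, 29.0, 36.0], [0.577, -0.007])]
('lid1', 'top') [(0.82, [403.0, 217.0, 36.0, 48.0], [0.473, -0.367]), (0.66, [350.0, 240.0, 31.0, 51.0], [0.403, -0.2]), (0.63, [356.0, 174.0, 36.0, 49.0], [0.607, -0.223]), (0.45, [284.0, 180.0, 31.0, 52.0], [0.595, 0.002])]
lid0 [ 0.6102 -0.2197  0.04    0.0641] (array([ 0.6096, -0.2222,  0.0385,  0.0653]), -225)
lid1 [ 0.4751 -0.3662  0.0402 -0.0353] (array([ 0.4734, -0.367 ,  0.0385, -0.0405]), -229)
lid2 [ 0.4002 -0.2005  0.04   -0.0695] (array([ 0.3996, -0.2026,  0.0398, -0.0798]), -231)
cast0 [0.6516 0.1749 0.002  0.0522] (array([ 0.6666,  0.1896, -0.006 ,  0.0695]), -240)
cast1 [ 5.411e-01  2.331e-01  1.000e-04 -8.700e-03] (array([ 0.5438,  0.2212, -0.006 ,  0.0066]), -224)
cast2 [ 0.4358  0.2523 -0.0079 -0.0319] (array([ 0.438 ,  0.2522, -0.0057, -0.0062]), -212)
pan (array([ 0.516 ,  0.3852, -0.0049, -0.0655]), -472)
```

All three lids are seated at the right height. One cast has been knocked to about (0.67, 0.19), so I'll refit the casts.

```bash
python3 - <<'E'
from h import *
ims=pickle.load(open("i9.pkl","rb")); Q=[]
for (x,y) in((.672,.190),(.543,.233),(.439,.250)):
    regs={}
    for n in CAMS:
        e=np.zeros((400,640),np.uint8); u=proj(n,[[x,y,.015]])[0]; cv2.circle(e,tuple(int(round(v)) for v in u),19,1,-1)
        hsv=cv2.cvtColor(ims[n],cv2.COLOR_RGB2HSV); m=(e>0)&(hsv[...,0]>12)&(hsv[...,0]<38)&(hsv[...,1]>75)&(hsv[...,2]>60)
        m=cv2.morphologyEx(m.astype(np.uint8),cv2.MORPH_CLOSE,np.ones((7,7)))>0; regs[n]=m
    q,s=fit("cast",regs,[x,y,-.001,0],free=(0,1,3),yaws=(0,.2,-.2,.5,-.5)); print(np.round(q,4),round(s,3),[int(m.sum()) for m in regs.values()]); Q.append(q)
pickle.dump(Q,open("Q.pkl","wb"))
for q in Q: print(goal([q[0],q[1],.1],q[3]))
print(get_obs()["q"])
E
```

```text
[ 0.6724  0.1898 -0.001   0.1031] 0.151 [307, 247]
[ 0.5412  0.2333 -0.001  -0.0036] 0.158 [289, 243]
[ 0.4394  0.252  -0.001  -0.0067] 0.126 [275, 257]
(array([ 268.3, -255.5,  105. ]), np.float64(-2.2), array([ 0.4212, -0.0825,  0.2051]), np.float64(3.7))
(array([ 140.2, -307.4,  105.1]), np.float64(3.9), array([ 0.4212, -0.0825,  0.2051]), np.float64(3.7))
(array([  39.8, -332.6,  105.1]), np.float64(4.1), array([ 0.4212, -0.0825,  0.2051]), np.float64(3.7))
[-3.67226747e-01 -4.31122096e-01  2.07633742e+00 -8.61262944e-05
  1.49703232e+00  1.13903188e+00]
```

```bash
python3 -m crank '[{"offset":[0.04,-0.04,0],"twist":[0,0,-2.2]},{"offset":[0.08,-0.08,0],"twist":[0,0,-2.2]},{"offset":[0.12,-0.12,0],"twist":[0,0,-2.2]},{"offset":[0.16,-0.155,0],"twist":[0,0,-2.2]},{"offset":[0.2,-0.19,0],"twist":[0,0,-2.2]},{"offset":[0.24,-0.228,0],"twist":[0,0,-2.2]},{"offset":[0.2683,-0.2555,0.02],"twist":[0,0,-2.2]},{"offset":[0.2683,-0.2555,0.08],"twist":[0,0,-2.2]},{"offset":[0.2683,-0.2555,0.12],"twist":[0,0,-2.2]},{"offset":[0.2683,-0.2555,0.12],"twist":[0,0,-2.2]},{"offset":[0.2683,-0.2555,0.12],"twist":[0,0,-2.2]},{"offset":[0.2683,-0.2555,0.12],"twist":[0,0,-2.2]}]' 0.75 60; python3 - <<'E'
from h import *
q=pickle.load(open("Q.pkl","rb"))[0]; print(goal([q[0],q[1],.006],q[3]))
E
```

```text
t: 60.05
tool_pos: [0.674, 0.1907, 0.0888]
tool_rot: [-3.137, -0.162, -0.008]
contact_force: [-1.0, 0.6, 0.9]
opening: 0.0636
grip_force: 0.0
(array([-2.1,  0.8, 82.8]), np.float64(0.0), array([0.674 , 0.1907, 0.0888]), np.float64(5.9))
```

```bash
python3 -m crank '[{"offset":[-0.001,0.0005,0.04],"twist":[0,0,0]},{"offset":[-0.001,0.0005,0.07],"twist":[0,0,0]},{"offset":[-0.001,0.0005,0.081],"twist":[0,0,0]},{"offset":[-0.001,0.0005,0.081],"twist":[0,0,0]},{"offset":[-0.001,0.0005,0.081],"twist":[0,0,0]}]'; python3 -m crank '[{"offset":[0,0,0],"twist":[0,0,0]},{"offset":[0,0,0],"twist":[0,0,0]},{"offset":[0,0,0],"twist":[0,0,0]},{"offset":[0,0,0],"twist":[0,0,0]},{"offset":[0,0,0],"twist":[0,0,0]}]' 0 50; python3 -m crank '[{"offset":[0,0,-0.05],"twist":[0,0,0]},{"offset":[0,0,-0.08],"twist":[0,0,0]},{"offset":[0,0,-0.08],"twist":[0,0,0]}]'; python3 - <<'E'
from h import *
print(goal([.5963,.3801,.086],-.069),goal([.5963,.3801,.012],-.069))
E
```

```text
t: 60.68
tool_pos: [0.6725, 0.1902, 0.0067]
tool_rot: [-3.137, -0.163, -0.006]
contact_force: [0.0, 0.3, 0.2]
opening: 0.0644
grip_force: 0.0
t: 61.3
tool_pos: [0.6721, 0.1902, 0.006]
tool_rot: [-3.137, -0.163, -0.004]
contact_force: [0.3, -0.3, 6.4]
opening: 0.0367
grip_force: 52.1
t: 61.68
tool_pos: [0.6728, 0.1903, 0.0873]
tool_rot: [-3.137, -0.163, -0.009]
contact_force: [0.7, -0.3, -2.0]
opening: 0.0366
grip_force: 51.4
(array([ -56.4, -196.7,    1.1]), np.float64(9.9), array([0.6728, 0.1903, 0.0873]), np.float64(5.9)) (array([ -56.8, -196.7,   75.1]), np.float64(9.9), array([0.6728, 0.1903, 0.0873]), np.float64(5.9))
```

```bash
python3 -m crank '[{"offset":[-0.015,-0.05,0],"twist":[0,0,5]},{"offset":[-0.03,-0.1,0],"twist":[0,0,9.9]},{"offset":[-0.045,-0.15,0],"twist":[0,0,9.9]},{"offset":[-0.0565,-0.1965,0],"twist":[0,0,9.9]},{"offset":[-0.0565,-0.1965,0],"twist":[0,0,9.9]},{"offset":[-0.0565,-0.1965,0.05],"twist":[0,0,9.9]},{"offset":[-0.0565,-0.1965,0.068],"twist":[0,0,9.9]},{"offset":[-0.0565,-0.1965,0.074],"twist":[0,0,9.9]},{"offset":[-0.0565,-0.1965,0.075],"twist":[0,0,9.9]},{"offset":[-0.0565,-0.1965,0.075],"twist":[0,0,9.9]}]'; python3 -m crank '[{"offset":[0,0,0.001],"twist":[0,0,0]},{"offset":[0,0,0.001],"twist":[0,0,0]}]'
```

```text
t: 62.92
tool_pos: [0.5944, 0.3786, 0.0096]
tool_rot: [3.139, -0.11, -0.002]
contact_force: [-2.7, -1.9, 3.7]
opening: 0.0369
grip_force: 52.8
t: 63.18
tool_pos: [0.5946, 0.3787, 0.0096]
tool_rot: [3.139, -0.109, -0.001]
contact_force: [-3.6, -3.4, 8.4]
opening: 0.0367
grip_force: 53.4
```

```bash
python3 -m crank '[{"offset":[0,0,0],"twist":[0,0,0]},{"offset":[0,0,0],"twist":[0,0,0]},{"offset":[0,0,0],"twist":[0,0,0]},{"offset":[0,0,-0.05],"twist":[0,0,0]},{"offset":[0,0,-0.08],"twist":[0,0,0]},{"offset":[0,0,-0.08],"twist":[0,0,0]},{"offset":[0,0,-0.08],"twist":[0,0,0]}]' 0.7; python3 - <<'E'
from h import *
q=pickle.load(open("Q.pkl","rb"))[1]
for n in CAMS:
    print(n,[(round(x["confidence"],2),np.round(ray(n,x["rect"][:2],.015)[:2],3).tolist()) for x in (get_image(n) is not None and cut_out("cast1",n))])
print(goal([q[0],q[1],.006],q[3]))
E
```

```text
t: 64.05
tool_pos: [0.5936, 0.3792, 0.0869]
tool_rot: [3.139, -0.108, -0.003]
contact_force: [-0.7, -0.9, -0.0]
opening: 0.0597
grip_force: 0.0
scene [(0.71, [0.619, 0.014]), (0.62, [0.604, 0.377]), (0.6, [0.446, 0.257]), (0.49, [0.546, 0.237]), (0.47, [0.707, -0.142]), (0.27, [0.59, -0.232])]
top [(0.63, [0.435, 0.239]), (0.62, [0.54, 0.231]), (0.45, [0.59, 0.374])]
(array([-41.7, 148.8,  80.4]), np.float64(-3.8), array([0.5932, 0.379 , 0.086 ]), np.float64(-4.0))
```

```bash
python3 -m crank '[{"offset":[-0.015,0.05,0],"twist":[0,0,-3.8]},{"offset":[-0.03,0.1,0],"twist":[0,0,-3.8]},{"offset":[-0.0417,0.1488,0],"twist":[0,0,-3.8]},{"offset":[-0.0417,0.1488,0],"twist":[0,0,-3.8]},{"offset":[-0.0417,0.1488,0],"twist":[0,0,-3.8]},{"offset":[-0.0417,0.1488,0.04],"twist":[0,0,-3.8]},{"offset":[-0.0417,0.1488,0.07],"twist":[0,0,-3.8]},{"offset":[-0.0417,0.1488,0.08],"twist":[0,0,-3.8]},{"offset":[-0.0417,0.1488,0.08],"twist":[0,0,-3.8]},{"offset":[-0.0417,0.1488,0.08],"twist":[0,0,-3.8]}]'; python3 -m crank '[{"offset":[0,0,0],"twist":[0,0,0]},{"offset":[0,0,0],"twist":[0,0,0]},{"offset":[0,0,0],"twist":[0,0,0]},{"offset":[0,0,0],"twist":[0,0,0]},{"offset":[0,0,0],"twist":[0,0,0]}]' 0 50; python3 -m crank '[{"offset":[0,0,-0.05],"twist":[0,0,0]},{"offset":[0,0,-0.08],"twist":[0,0,0]},{"offset":[0,0,-0.08],"twist":[0,0,0]}]'; python3 - <<'E'
from h import *
print(goal([.5165,.3856,.012],-.069))
E
```

```text
t: 65.5
tool_pos: [0.5438, 0.2347, 0.0099]
tool_rot: [-3.141, 0.003, -0.004]
contact_force: [-0.2, -0.1, 0.2]
opening: 0.0598
grip_force: 0.0
t: 66.12
tool_pos: [0.5438, 0.2344, 0.01]
tool_rot: [-3.141, 0.004, -0.004]
contact_force: [-0.6, 0.3, 6.0]
opening: 0.0364
grip_force: 51.8
t: 66.5
tool_pos: [0.5444, 0.2345, 0.0911]
tool_rot: [-3.14, 0.004, -0.009]
contact_force: [-0.2, -0.5, -0.7]
opening: 0.0365
grip_force: 51.1
(array([ -28.7, -150.9,   79.2]), np.float64(3.8), array([0.5444, 0.2345, 0.0911]), np.float64(-0.2))
```

```bash
python3 -m crank '[{"offset":[-0.01,-0.05,0],"twist":[0,0,3.8]},{"offset":[-0.02,-0.1,0],"twist":[0,0,3.8]},{"offset":[-0.028,-0.151,0],"twist":[0,0,3.8]},{"offset":[-0.028,-0.151,0],"twist":[0,0,3.8]},{"offset":[-0.028,-0.151,0],"twist":[0,0,3.8]},{"offset":[-0.028,-0.151,0.05],"twist":[0,0,3.8]},{"offset":[-0.028,-0.151,0.067],"twist":[0,0,3.8]},{"offset":[-0.028,-0.151,0.074],"twist":[0,0,3.8]},{"offset":[-0.028,-0.151,0.076],"twist":[0,0,3.8]},{"offset":[-0.028,-0.151,0.076],"twist":[0,0,3.8]}]'; python3 -m crank '[{"offset":[0,0,0.001],"twist":[0,0,0]},{"offset":[0,0,0.001],"twist":[0,0,0]}]'
```

```text
t: 67.75
tool_pos: [0.5158, 0.3847, 0.014]
tool_rot: [-3.139, 0.11, -0.002]
contact_force: [-1.7, -1.3, 4.4]
opening: 0.0369
grip_force: 51.8
t: 68.0
tool_pos: [0.5158, 0.3848, 0.014]
tool_rot: [3.139, -0.109, 0.001]
contact_force: [-4.9, -4.1, 10.6]
opening: 0.0366
grip_force: 52.5
```

```bash
python3 -m crank '[{"offset":[0,0,0],"twist":[0,0,0]},{"offset":[0,0,0],"twist":[0,0,0]},{"offset":[0,0,0],"twist":[0,0,0]},{"offset":[0,0,-0.05],"twist":[0,0,0]},{"offset":[0,0,-0.08],"twist":[0,0,0]},{"offset":[0,0,-0.08],"twist":[0,0,0]},{"offset":[0,0,-0.08],"twist":[0,0,0]}]' 0.7; python3 - <<'E'
from h import *
q=pickle.load(open("Q.pkl","rb"))[2]
print(goal([q[0],q[1],.006],q[3]))
E
```

```text
t: 68.88
tool_pos: [0.5142, 0.3846, 0.09]
tool_rot: [3.139, -0.108, -0.002]
contact_force: [-0.1, 0.5, 0.0]
opening: 0.0597
grip_force: 0.0
(array([-65.4, 137.4,  84.2]), np.float64(-3.6), array([0.5142, 0.3846, 0.09  ]), np.float64(-4.0))
```

```bash
python3 -m crank '[{"offset":[-0.022,0.046,0],"twist":[0,0,-3.6]},{"offset":[-0.044,0.092,0],"twist":[0,0,-3.6]},{"offset":[-0.0665,0.1375,0],"twist":[0,0,-3.6]},{"offset":[-0.0665,0.1375,0],"twist":[0,0,-3.6]},{"offset":[-0.0665,0.1375,0],"twist":[0,0,-3.6]},{"offset":[-0.0665,0.1375,0.04],"twist":[0,0,-3.6]},{"offset":[-0.0665,0.1375,0.07],"twist":[0,0,-3.6]},{"offset":[-0.0665,0.1375,0.082],"twist":[0,0,-3.6]},{"offset":[-0.0665,0.1375,0.082],"twist":[0,0,-3.6]},{"offset":[-0.0665,0.1375,0.082],"twist":[0,0,-3.6]}]'; python3 -m crank '[{"offset":[0,0,0],"twist":[0,0,0]},{"offset":[0,0,0],"twist":[0,0,0]},{"offset":[0,0,0],"twist":[0,0,0]},{"offset":[0,0,0],"twist":[0,0,0]},{"offset":[0,0,0],"twist":[0,0,0]}]' 0 50; python3 -m crank '[{"offset":[0,0,-0.05],"twist":[0,0,0]},{"offset":[0,0,-0.08],"twist":[0,0,0]},{"offset":[0,0,-0.08],"twist":[0,0,0]}]'; python3 - <<'E'
from h import *
print(goal([.4367,.3911,.012],-.069))
E
```

```text
t: 70.12
tool_pos: [0.4403, 0.2532, 0.0106]
tool_rot: [-3.141, 0.009, -0.003]
contact_force: [0.5, -0.0, 0.3]
opening: 0.0595
grip_force: 0.0
t: 70.75
tool_pos: [0.4404, 0.253, 0.0109]
tool_rot: [-3.14, 0.01, -0.004]
contact_force: [-0.4, 0.2, 5.8]
opening: 0.0369
grip_force: 51.3
t: 71.12
tool_pos: [0.4409, 0.2532, 0.092]
tool_rot: [-3.139, 0.01, -0.009]
contact_force: [0.3, -0.5, -1.7]
opening: 0.0362
grip_force: 50.8
(array([  -5.5, -137.7,   80.3]), np.float64(3.6), array([0.4409, 0.2532, 0.092 ]), np.float64(-0.4))
```

```bash
python3 -m crank '[{"offset":[-0.001,-0.05,0],"twist":[0,0,3.6]},{"offset":[-0.003,-0.1,0],"twist":[0,0,3.6]},{"offset":[-0.004,-0.138,0],"twist":[0,0,3.6]},{"offset":[-0.004,-0.138,0],"twist":[0,0,3.6]},{"offset":[-0.004,-0.138,0],"twist":[0,0,3.6]},{"offset":[-0.004,-0.138,0.05],"twist":[0,0,3.6]},{"offset":[-0.004,-0.138,0.067],"twist":[0,0,3.6]},{"offset":[-0.004,-0.138,0.074],"twist":[0,0,3.6]},{"offset":[-0.004,-0.138,0.076],"twist":[0,0,3.6]},{"offset":[-0.004,-0.138,0.076],"twist":[0,0,3.6]}]'; python3 -m crank '[{"offset":[0,0,0.001],"twist":[0,0,0]},{"offset":[0,0,0.001],"twist":[0,0,0]}]'
```

```text
t: 72.38
tool_pos: [0.4369, 0.3906, 0.015]
tool_rot: [-3.139, 0.109, -0.002]
contact_force: [-1.7, -1.3, 4.0]
opening: 0.0366
grip_force: 51.5
t: 72.62
tool_pos: [0.4369, 0.3906, 0.0149]
tool_rot: [-3.14, 0.109, -0.002]
contact_force: [-4.0, -3.4, 10.5]
opening: 0.0364
grip_force: 52.2
```

Release, retreat, and check the final state.

```bash
python3 -m crank '[{"offset":[0,0,0],"twist":[0,0,0]},{"offset":[0,0,0],"twist":[0,0,0]},{"offset":[0,0,0],"twist":[0,0,0]},{"offset":[0,0,-0.05],"twist":[0,0,0]},{"offset":[0,0,-0.11],"twist":[0,0,0]},{"offset":[0,0,-0.17],"twist":[0,0,0]},{"offset":[-0.05,0.05,-0.2],"twist":[0,0,0]},{"offset":[-0.06,0.1,-0.2],"twist":[0,0,0]},{"offset":[-0.06,0.15,-0.2],"twist":[0,0,0]},{"offset":[-0.06,0.2,-0.2],"twist":[0,0,0]},{"offset":[-0.06,0.2,-0.2],"twist":[0,0,0]},{"offset":[-0.06,0.2,-0.2],"twist":[0,0,0]}]' 0.7; python3 - <<'E'
from h import *
ims={n:get_image(n) for n in CAMS}
for n in CAMS: cv2.imwrite(f"pics/end_{n}.png",ims[n][:,:,::-1])
for q,z in(("cast1",.019),("lid1",.055),("upper",.09),("pin",.09),("amber",.04),("wax_tin",.02),("jar",.03),("spray",.1)):
    for n in CAMS: print(q,n,[(round(x["confidence"],2),np.round(x["rect"]).tolist(),np.round(ray(n,x["rect"][:2],z)[:2],3).tolist()) for x in cut_out(q,n)[:4]])
G=grads(ims)
cs=np.vstack([rectpts(-33,33,-19,19,22),rectpts(-33,33,-6,6,32)])
for x,y in((.594,.379),(.514,.3848),(.4355,.3906)):
    print("cast",efit(G,cs,[(x-.012,x+.012),(y-.012,y+.012),(-.004,.012),(-.2,.06)]))
h=np.array([.6458,-.0018]); y=np.array([np.sin(.115),np.cos(.115)]); yaw=np.arctan2(-y[1],-y[0])
r=efit(G,rectpts(-38,0,-9,9,9),[(.63,.67),(.015,.05),(.085,.096),(yaw-.08,yaw+.08)])
print("handle",r,"axial",(r[0][:2]-h)@y)
r=efit(G,rectpts(-31,71,-7,7,64),[(.57,.60),(-.008,.015),(.045,.065),(-.17,-.06),(-.12,.12)]); print("spine",r)
E
```

```text
t: 74.12
tool_pos: [0.3623, 0.1952, 0.2123]
tool_rot: [-3.139, 0.109, -0.0]
contact_force: [0.0, 0.1, 0.0]
opening: 0.0598
grip_force: 0.0
cast1 scene [(0.85, [476.0, 282.0, 23.0, 22.0], [0.519, 0.387]), (0.57, [466.0, 302.0, 21.0, 24.0], [0.596, 0.382]), (0.51, [486.0, 261.0, 18.0, 25.0], [0.439, 0.389]), (0.16, [321.0, 183.0, 48.0, 34.0], [0.434, -0.187])]
cast1 top [(0.86, [167.0, 232.0, 19.0, 28.0], [0.437, 0.38]), (0.74, [168.0, 183.0, 15.0, 24.0], [0.595, 0.376]), (0.56, [166.0, 210.0, 18.0, 21.0], [0.509, 0.382]), (0.34, [284.0, 116.0, 15.0, 21.0], [0.807, 0.004])]
lid1 scene [(0.73, [269.0, 166.0, 52.0, 40.0], [0.487, -0.358]), (0.56, [323.0, 169.0, 49.0, 45.0], [0.404, -0.196]), (0.24, [348.0, 253.0, 50.0, 42.0], [0.645, 0.028])]
lid1 top [(0.97, [404.0, 218.0, 36.0, 51.0], [0.468, -0.37]), (0.88, [351.0, 243.0, 30.0, 46.0], [0.395, -0.203]), (0.7, [357.0, 174.0, 38.0, 48.0], [0.609, -0.226]), (0.35, [166.0, 233.0, 16.0, 24.0], [0.437, 0.368])]
upper scene [(0.84, [346.0, 233.0, 36.0, 31.0], [0.605, -0.002])]
upper top [(0.85, [283.0, 176.0, 20.0, 39.0], [0.601, 0.001])]
pin
[... 624 characters left out ...]
], [0.608, 0.005])]
jar scene [(0.85, [410.0, 321.0, 20.0, 26.0], [0.731, 0.269]), (0.4, [355.0, 253.0, 14.0, 13.0], [0.621, 0.041])]
jar top [(0.57, [201.0, 144.0, 20.0, 20.0], [0.716, 0.266])]
spray scene [(0.91, [210.0, 168.0, 35.0, 65.0], [0.621, -0.491])]
spray top [(0.88, [444.0, 161.0, 42.0, 29.0], [0.639, -0.484]), (0.21, [168.0, 183.0, 15.0, 21.0], [0.587, 0.342])]
cast (array([ 0.5958,  0.3767, -0.0031, -0.063 ]), -374)
cast (array([ 0.5135,  0.3829, -0.0029, -0.0768]), -365)
cast (array([ 0.4347,  0.3888, -0.002 , -0.0579]), -377)
handle (array([ 0.6489,  0.0301,  0.0893, -1.6861]), -335) axial 0.032045008353643836
spine (array([ 0.5892,  0.0043,  0.0571, -0.1173, -0.0453]), -332)
```

```bash
python3 - <<'E'
from h import *
print(goal([.6435,-.0015,.14],-.115),goal([.5595,.0075,.14],-.115))
E
```

```text
(array([294.2, 176.7,  72.3]), np.float64(2.6), array([0.3622, 0.1951, 0.2123]), np.float64(-4.0)) (array([209.7, 173.5,  72.3]), np.float64(2.6), array([0.3622, 0.1951, 0.2123]), np.float64(-4.0))
```

```bash
python3 -m crank '[{"offset":[0.04,0.04,0],"twist":[0,0,2.6]},{"offset":[0.08,0.08,0],"twist":[0,0,2.6]},{"offset":[0.12,0.12,0],"twist":[0,0,2.6]},{"offset":[0.16,0.15,0],"twist":[0,0,2.6]},{"offset":[0.2097,0.1735,0],"twist":[0,0,2.6]},{"offset":[0.2097,0.1735,0.06],"twist":[0,0,2.6]},{"offset":[0.2097,0.1735,0.085],"twist":[0,0,2.6]},{"offset":[0.2097,0.1735,0.088],"twist":[0,0,2.6]},{"offset":[0.2097,0.1735,0.091],"twist":[0,0,2.6]},{"offset":[0.2097,0.1735,0.094],"twist":[0,0,2.6]},{"offset":[0.2097,0.1735,0.094],"twist":[0,0,2.6]},{"offset":[0.2097,0.1735,0.094],"twist":[0,0,2.6]}]' 0; python3 -m crank '[{"offset":[0,0,-0.03],"twist":[0,0,0]},{"offset":[0.045,0,-0.03],"twist":[0,0,0]},{"offset":[0.085,0,-0.03],"twist":[0,0,0]},{"offset":[0.085,0,-0.015],"twist":[0,0,0]},{"offset":[0.085,0,-0.005],"twist":[0,0,0]},{"offset":[0.085,0,-0.001],"twist":[0,0,0]},{"offset":[0.085,0,0.0],"twist":[0,0,0]},{"offset":[0.085,0,0.0],"twist":[0,0,0]},{"offset":[0.085,0,0.0],"twist":[0,0,0]}]'
```

```text
t: 76.53
tool_pos: [0.5598, 0.0075, 0.119]
tool_rot: [3.136, -0.179, 0.002]
contact_force: [1.5, 0.6, -0.5]
opening: 0.0002
grip_force: 0.0
t: 77.65
tool_pos: [0.6435, -0.002, 0.1194]
tool_rot: [-3.136, 0.179, -0.001]
contact_force: [-1.0, 0.5, 5.2]
opening: 0.0001
grip_force: 2.7
```

```bash
python3 -m crank '[{"offset":[0,0,0.002],"twist":[0,0,0]},{"offset":[0,0,0.004],"twist":[0,0,0]},{"offset":[0,0,0.004],"twist":[0,0,0]}]'; python3 -m crank '[{"offset":[0,0,-0.02],"twist":[0,0,0]},{"offset":[-0.045,0,-0.02],"twist":[0,0,0]},{"offset":[-0.085,0,-0.02],"twist":[0,0,0]},{"offset":[-0.085,0,-0.01],"twist":[0,0,0]},{"offset":[-0.085,0,-0.005],"twist":[0,0,0]},{"offset":[-0.085,0,-0.003],"twist":[0,0,0]},{"offset":[-0.085,0,-0.003],"twist":[0,0,0]},{"offset":[-0.085,0,-0.003],"twist":[0,0,0]}]';python3 -m crank '[{"offset":[0,0,0.001],"twist":[0,0,0]},{"offset":[0,0,0.001],"twist":[0,0,0]},{"offset":[0,0,0.001],"twist":[0,0,0]}]'
```

```text
t: 78.03
tool_pos: [0.6449, -0.0024, 0.1188]
tool_rot: [3.136, -0.179, 0.005]
contact_force: [-5.3, -0.9, 15.3]
opening: 0.0003
grip_force: 7.8
t: 79.03
tool_pos: [0.5602, 0.0072, 0.1183]
tool_rot: [3.136, -0.18, -0.002]
contact_force: [-5.2, -0.9, 5.7]
opening: 0.0
grip_force: 3.0
t: 79.4
tool_pos: [0.5602, 0.0071, 0.1182]
tool_rot: [3.136, -0.18, -0.002]
contact_force: [-7.0, -1.1, 11.2]
opening: -0.0
grip_force: 5.2
```

The spine touches at 0.119 m at the knuckle and 0.118 m at the rear, so it is level and seated. I'll retreat and hand in.

```bash
python3 -m crank '[{"offset":[0,0,-0.05],"twist":[0,0,0]},{"offset":[-0.03,0,-0.1],"twist":[0,0,0]},{"offset":[-0.08,0,-0.12],"twist":[0,0,0]},{"offset":[-0.13,0,-0.12],"twist":[0,0,0]},{"offset":[-0.13,0,-0.12],"twist":[0,0,0]},{"offset":[-0.13,0,-0.12],"twist":[0,0,0]}]' && python3 - <<'E'
from h import *
ims={n:get_image(n) for n in CAMS}; G=grads(ims)
h=np.array([.6458,-.0018]); y=np.array([np.sin(.115),np.cos(.115)]); yaw=np.arctan2(-y[1],-y[0])
r=efit(G,rectpts(-38,0,-9,9,9),[(.63,.67),(.015,.05),(.085,.096),(yaw-.08,yaw+.08)]); print("handle",r,(r[0][:2]-h)@y)
if abs((r[0][:2]-h)@y-.032)<.002: print(finish_job())
E
```

```text
t: 80.15
tool_pos: [0.4313, 0.0222, 0.2367]
tool_rot: [3.136, -0.18, 0.002]
contact_force: [0.6, -0.2, -0.1]
opening: 0.0003
grip_force: 0.0
handle (array([ 0.6494,  0.0302,  0.089 , -1.6495]), -332) 0.03220172117627209
the job is handed in; nothing more can be done
None
```

I handed the job in at about 80 s: the upper half is seated and level (the first try jammed in the saddle, so I re-levelled it on the mat and reseated it), the hinge pin is home from the +y side, all three lids are on, and all three casts are upright on the pan floor (one had been knocked aside first); I don't have the judge's verdict.

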